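# Decant mosaic tesserae into a specimen box

## Robot

A 6-joint arm with a two-finger parallel gripper is mounted at the origin on the work surface. World frame = base frame: x ahead of the robot, y to its left, z up, the work surface at z = 0. Lengths are in m, angles in rad, forces in N, time in s.
With the tool pointing down it reaches from about 0.3 to 0.775 m from the base axis. Payload 14.6 kg.
Tool frame: the origin (TCP) lies between the finger pads; the fingertips stand 8 mm ahead of it and the grasp point (between the pads) lies 11 mm behind it; x points along the fingers, y is the direction in which the jaws open and shut, and the axes are right-handed (so a half turn about x gives the same grasp; the last joint's range is limited). The gripper opens to 94 mm and grips with 3 to 60 N. Pads are 16 mm wide; open, the fingers measure 119 mm over their backs; the gripper's body (75 mm by 177 mm) begins 78 mm behind the grasp point.
Start: joints at [1.201, 0.3, 1.521, -0, 1.321, -0.067], TCP at [0.164, 0.525, 0.213] pointing down, gripper open.
Joint ranges: [-3.03, 3.03], [-0.79, 2.21], [0.23, 2.52], [-1.04, 4.18], [0, 3.07], [-2.55, 2.55]. Speed limits (rad/s): [2.22, 2.22, 2.57, 3.14, 3.14, 3.14].

## Interface

Orientations are given as [roll, pitch, yaw] about the fixed x, y, z axes, in that order (R = Rz(yaw) Ry(pitch) Rx(roll)).
In Python, from station import ctrl gives the robot as it stands.
- The arm moves only by the shell command python3 -m creep 'ROWS' [FORCE]. ROWS is a JSON object of lists of equal length, an entry for each row: "hand": the closure, from -1 (fully open) to 1 (shut); "slide": the shift along the tool's x, y, z in m, a list of three; "spin": the turn about the tool's x in degrees. A call has 1 to 12 rows; each row is the pose to reach, as a shift and turn from the pose commanded when the call began, along the tool's axes at that moment; what a row does not reach only later rows make up. A row lasts 1/12 s, in which the tool goes at most 41.7 mm and 7.16 degrees, less where a joint would pass 70% of its speed; a pose out of reach is approached as far as the arm can. A call with a gripper value outside its range is refused whole. The fingers move at their own pace and stop on an object; FORCE is the grip in N (left out, the last holds). Time passes only in rows, so rows that repeat a pose let the fingers close. It gives the time, the measured TCP pose, the force and the opening at its end, in the units of the state.
- ctrl.get_obs(): the state, without advancing time (a new reading comes with each control period).
- ctrl.camera(name): name is "scene" or "top" or "wrist"; returns the picture (420x560x3 uint8, red, green, blue); there is no depth.
- ctrl.calibration(name): a dict with "K" (3x3 intrinsics, pixels), "k1" (the pictures are not rectified: a ray, as slopes to the right and down, at radius r is drawn at 1 + k1 r^2 times it, then the intrinsics apply), "R" (3x3) and "t" (3): a world point X has camera coordinates R X + t. Camera axes: x right, y down, z forward; pixel columns grow to the right and rows downward; lengths in m; the calibration is good to about 2 mm. A picture is of the moment at which its call begins: read the wrist's pose just before it. calibration takes no time and is no camera call; for the wrist camera it gives the pose at the moment of the call.
- ctrl.hand_in(): hands the job in, once; it reports no verdict.
The state is a dict: "time_s": time; "qpos": joint angles; "joint_vel": joint speeds; "tau": joint torques, N m; "ee_pos": TCP position; "eef_rot": TCP orientation; "force": force on the tool from outside, world axes, zero at the start; "moment": the same for the moment, N m; "grip_width": finger opening in m.
Only numpy, scipy, OpenCV 4.12 (cv2) and the standard library are available. Lean on these libraries where they do the work, as an engineer would, in place of code of your own. Each camera call takes 0.05 s, during which the arm holds its last target.

## Task

The eight cleaned mosaic tesserae in the metal beaker are ready for storage: pour them all from the beaker into the open wooden specimen box, from low over it so that the fragile pieces do not fall far. Then stand the empty beaker upright, wholly on the green blotter again, and slide the box's lid fully shut. Leave the other things on the bench where they are.

Things in the scene. Friction and masses are not known exactly. Their poses are not given: they have to be found in the camera images.
- beaker_center (a point): Straight-sided open beaker of smooth bare metal, 62 mm outer diameter (59 at the foot), 80 mm tall, wall 3 mm, 110 g empty, standing on the green blotter and filled to about 55 mm with eight loose tesserae. The point is on its axis, half-way up (40 mm above its foot); z runs along its axis towards the mouth.
- blotter: Pale green square blotter, 160 x 160 mm, 2 mm thick, fixed to the bench; origin at the centre of its underside, z up.
- box: Wooden specimen box, fixed to the bench, 140 (x) x 110 (y) x 58 mm high, open on top where its sliding lid is drawn out. Walls 8 mm; inside 124 x 94 mm, felt floor 9 mm above the bench. The two long sides (y) and the near end (-x) are 58 mm high, the far end (+x) is 47 mm high and the lid runs over it. Origin at the centre of its underside, z up.
- lid (a joint): Sliding lid of the box, a 132 x 96 x 5 mm board whose upper face is 53 mm above the bench; 0 = shut against the near end, positive = drawn out along the box's +x, in m (travel 0.116). The lid's near edge lies at box x = -0.062 + joint value, and the box is open from x = -0.062 to there. It stays where it is left; moving it takes about 2 N.
- lid_bar (a point): Centre of the dark wooden grip bar on top of the lid: 12 mm thick along the box's x, 60 mm long along its y, standing 18 mm above the lid (top 71 mm above the bench); it lies at box x = 0.052 + joint value.
- tessera1_center (a point): The terracotta mosaic tessera, a rough cube of about 16 mm, 12 g; the point is its centre. It slides on the beaker's wall once that slopes by some 25 degrees.
- tessera2_center (a point): The dark blue mosaic tessera, a rough cube of about 16 mm, 12 g; the point is its centre. It slides on the beaker's wall once that slopes by some 25 degrees.
- tessera3_center (a point): The gold mosaic tessera, a rough cube of about 16 mm, 12 g; the point is its centre. It slides on the beaker's wall once that slopes by some 25 degrees.
- tessera4_center (a point): The cream mosaic tessera, a rough cube of about 16 mm, 12 g; the point is its centre. It slides on the beaker's wall once that slopes by some 25 degrees.
- tessera5_center (a point): The green mosaic tessera, a rough cube of about 16 mm, 12 g; the point is its centre. It slides on the beaker's wall once that slopes by some 25 degrees.
- tessera6_center (a point): The dark red mosaic tessera, a rough cube of about 16 mm, 12 g; the point is its centre. It slides on the beaker's wall once that slopes by some 25 degrees.
- tessera7_center (a point): The grey mosaic tessera, a rough cube of about 16 mm, 12 g; the point is its centre. It slides on the beaker's wall once that slopes by some 25 degrees.
- tessera8_center (a point): The light blue mosaic tessera, a rough cube of about 16 mm, 12 g; the point is its centre. It slides on the beaker's wall once that slopes by some 25 degrees.
- caliper: Digital caliper lying on the bench, 230 mm long, grey steel beam, red housing, 15 mm high; origin under its centre, beam along its x. Leave alone.
- tweezers: Steel tweezers lying on the bench, 125 mm long, 6 mm high; origin under their centre. Leave alone.
- brush: Flat brush lying on the bench, 200 mm long; origin under its middle. Leave alone.
- solvent: Closed amber bottle, 54 mm in diameter, 115 mm tall; origin under its centre. Leave alone.
- swab_pot: Blue ceramic pot with swab sticks, 60 mm in diameter, 60 mm tall (sticks to 105 mm); origin under its centre. Leave alone.
Not all that is in view belongs to the job. What is shaped like the part that bears beaker_center but yellow is not meant. Leave any pink look-alike of the blotter alone.

How it is judged:
By the outcome, as a careful person would: the job done as asked, in the order asked, and still so for the second after the job is handed in, with the robot touching nothing.
It also fails if it takes over 64 s, if anything falls off the work surface, if the arm or the gripper's body presses on something with over 40 N, if the wrist force passes 120 N, or if a joint passes its speed limit or range.

## Working session

There is one attempt and no reset: what is moved stays moved. The work goes in short steps, Python scripts to look and compute and a shell command to move; the robot and the scene stay as the last step left them, time stands still between calls to the robot, and variables do not carry over. Pictures are saved under pics/ and viewed, and the job is handed in when it is done.

```bash
ls; mkdir -p pics; python3 - <<'E'
from station import ctrl
import cv2
for n in ("scene","top","wrist"):
    c=ctrl.calibration(n)
    im=ctrl.camera(n); cv2.imwrite(f"pics/{n}0.png",im[:,:,::-1])
    print(n,{k:(v.round(4).tolist() if hasattr(v,'round') and not isinstance(v,float) else v) for k,v in c.items()})
print(ctrl.get_obs())
E
```

```text
pics
scene {'K': [[517.8875, 0.0, 280.3299], [0.0, 517.8875, 209.3871], [0.0, 0.0, 1.0]], 'k1': 0.05380313128319762, 'R': [[-0.6229, 0.7821, -0.017], [0.437, 0.3298, -0.8368], [-0.6489, -0.5287, -0.5472]], 't': [0.3156, -0.1329, 1.8146]}
top {'K': [[387.0022, 0.0, 275.7952], [0.0, 387.0022, 208.8514], [0.0, 0.0, 1.0]], 'k1': 0.03883598500940556, 'R': [[0.0041, -0.9994, 0.0335], [-0.99, -0.0088, -0.1406], [0.1408, -0.0325, -0.9895]], 't': [-0.0227, 0.5207, 0.8676]}
wrist {'K': [[292.6594, 0.0, 273.6167], [0.0, 292.6594, 207.2828], [0.0, 0.0, 1.0]], 'k1': -0.030824042514341277, 'R': [[0.2984, 0.9545, 0.0003], [0.9241, -0.289, 0.2499], [0.2386, -0.0742, -0.9683]], 't': [-0.5516, -0.0258, 0.3898]}
{'time_s': 0.15, 'qpos': array([ 1.20138638e+00,  3.00339935e-01,  1.52141181e+00, -1.02002304e-05,
        1.32068440e+00, -6.65948340e-02]), 'joint_vel': array([-5.36948911e-04, -1.49370856e-03, -1.17593139e-03, -1.33195643e-04,
       -1.09553455e-05, -2.28114698e-03]), 'tau': array([-1.40416673e-04, -5.31965303e+01, -3.52812266e+01,  7.08396337e-02,
        2.36190524e-02, -7.21247829e-05]), 'ee_pos': array([0.16395239, 0.52480724, 0.21302988]), 'eef_rot': array([-1.62567765,  1.56995278, -1.92849023]), 'force': array([-0.75642863, -0.46743333,  0.62649774]), 'moment': array([-0.02033237, -0.02413324,  0.01249267]), 'grip_width': 0.09396459923199992}
```

View pics/scene0.png

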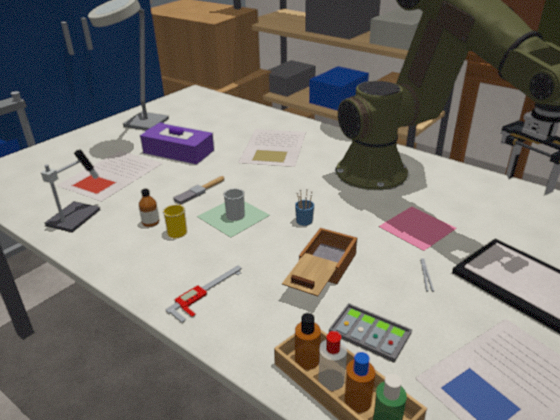

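View pics/top0.png

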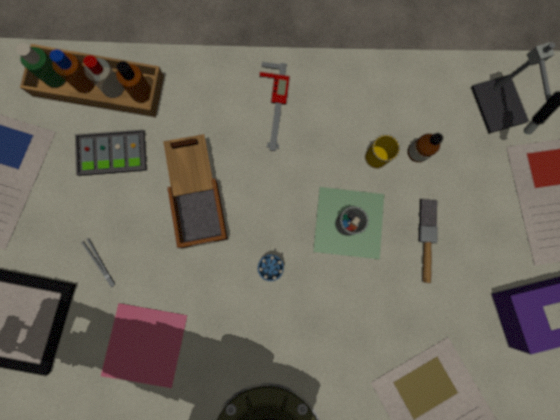

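View pics/wrist0.png

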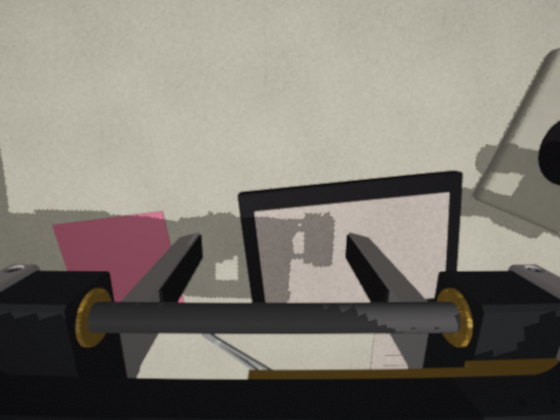

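Top view: two beaker-shaped things. The bare-metal one at (352,220) stands on the green blotter at (348,223), and the yellow one at (381,152) is the look-alike. The metal one fits: bare metal, filled, on green. The box is at about (197,190), with its lid drawn out towards the top of the picture. The pink square at (145,345) is a decoy. I'll confirm this in an enlarged crop.

```bash
cat > h.py <<'E'
import numpy as np, cv2
from station import ctrl
def ray(c,uv):
    K=np.array(c["K"]);d=np.array([(uv[0]-K[0,2])/K[0,0],(uv[1]-K[1,2])/K[1,1]])
    p=cv2.undistortPoints(np.array([[uv]],float),K,np.array([c["k1"],0,0,0,0.]))[0,0]
    R=np.array(c["R"]);t=np.array(c["t"])
    return -R.T@t, R.T@np.array([p[0],p[1],1.])
def at_z(c,uv,z):
    o,d=ray(c,uv); return o+d*(z-o[2])/d[2]
def proj(c,X):
    K=np.array(c["K"]);R=np.array(c["R"]);t=np.array(c["t"])
    return cv2.projectPoints(np.atleast_2d(X).astype(float),cv2.Rodrigues(R)[0],t,K,np.array([c["k1"],0,0,0,0.]))[0][:,0]
def snap(n,name,crop=None,s=1):
    im=ctrl.camera(n)[:,:,::-1]
    save(im,name,crop,s); return im
def save(im,name,crop=None,s=1):
    if crop: x0,y0,x1,y1=crop; im=im[y0:y1,x0:x1]
    cv2.imwrite(f"pics/{name}.png",cv2.resize(im,None,fx=s,fy=s,interpolation=cv2.INTER_CUBIC))
E
python3 - <<'E'
import cv2
from h import *
im=cv2.imread("pics/top0.png")
save(im,"c_beaker",(300,120,460,240),5); save(im,"c_box",(150,120,310,290),3.5)
save(cv2.imread("pics/scene0.png"),"c_sc",(130,170,370,350),3.3)
E
```

```text
(no output)
```

View pics/c_beaker.png

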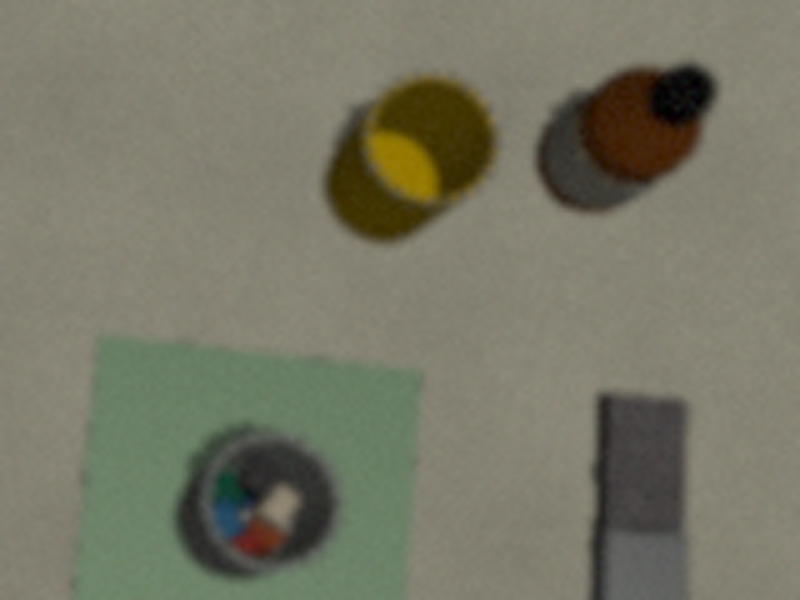

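View pics/c_box.png

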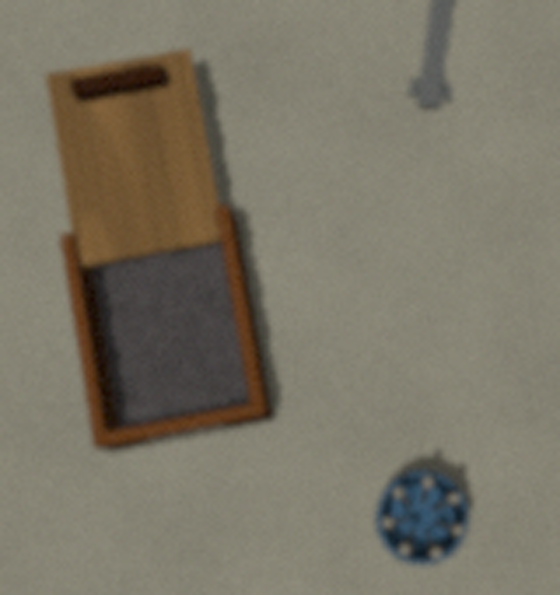

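View pics/c_sc.png

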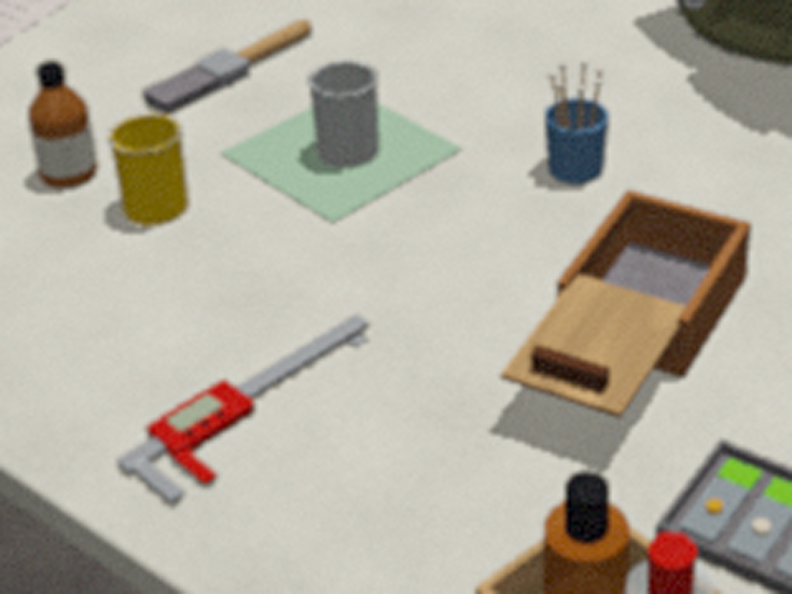

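The crops confirm it. The metal beaker with coloured pieces has its rim centre at about (353,220) in the top view; the yellow one beside it is empty. The box opening is free and the lid is drawn out to the far side. Next I'll measure.

```bash
cat > m.py <<'E'
from h import *
from scipy.optimize import least_squares
c=ctrl.calibration("top")
im=cv2.imread("pics/top0.png")
# box
z=.058
loc=np.array([[-.07,-.055,z],[-.07,.055,z],[.07,.055,z],[.07,-.055,z]])
px=np.array([[227.7,237.7],[177.7,247.7],[168,187.4],[215.1,179.1]])
def T(p,L): 
    cs,sn=np.cos(p[2]),np.sin(p[2]); R=np.array([[cs,-sn,0],[sn,cs,0],[0,0,1]]); return L@R.T+[p[0],p[1],0]
r=least_squares(lambda p:(proj(c,T(p,loc))-px).ravel(),[.5,.2,0]); print("box",r.x.round(4),np.degrees(r.x[2]),r.fun.round(1))
box=r.x
e=np.array([at_z(c,(170.6,145.7),.071),at_z(c,(198,141.4),.071)]);m=e.mean(0)
cs,sn=np.cos(box[2]),np.sin(box[2]); d=(m-[box[0],box[1],0])
print("bar",m.round(4),np.linalg.norm(e[0]-e[1]),"in box",cs*d[0]+sn*d[1],-sn*d[0]+cs*d[1])
# blotter mask
hsv=cv2.cvtColor(im,cv2.COLOR_BGR2HSV)
g=cv2.inRange(hsv,(50,50,60),(85,140,200)); g[:, :300]=0; g[:,400:]=0
n,l,s,_=cv2.connectedComponentsWithStats(g); k=1+s[1:,4].argmax(); pts=cv2.findContours((l==k).astype('uint8'),0,2)[0][0].reshape(-1,2)
q=cv2.boxPoints(cv2.minAreaRect(pts)); w=np.array([at_z(c,a,.002) for a in q]); print("blot",w.mean(0).round(4),[np.linalg.norm(w[i]-w[i-1]).round(3) for i in range(4)], w.round(3).tolist())
# beaker: rim
for rim in ((353.6,220),): print("beaker rim",at_z(c,rim,.082).round(4))
print("yellow",at_z(c,(386,148),.08).round(4))
E
python3 m.py
```

```text
box [0.5076 0.1591 0.2083] 11.937064040252716 [-0.7  0.4  0.5  0.4 -0.3  0.1  0.5 -0.8]
bar [0.6645 0.1909 0.071 ] 0.06235712919229076 in box 0.15999315992340724 -0.0013162241896430525
blot [ 0.4951 -0.1984  0.002 ] [np.float64(0.156), np.float64(0.157), np.float64(0.16), np.float64(0.157)] [[0.424, -0.111, 0.002], [0.58, -0.128, 0.002], [0.566, -0.288, 0.002], [0.41, -0.267, 0.002]]
beaker rim [ 0.4909 -0.1911  0.082 ]
yellow [ 0.6577 -0.2699  0.08  ]
```

```bash
cat > ov.py <<'E'
from h import *
box=np.array([.5076,.1591,.2083]); bk=np.array([.4909,-.1911])
def T(p,L):
    cs,sn=np.cos(p[2]),np.sin(p[2]); R=np.array([[cs,-sn,0],[sn,cs,0],[0,0,1]]); return np.array(L)@R.T+[p[0],p[1],0]
def circ(xy,r,z):
    a=np.linspace(0,2*np.pi,60); return np.c_[xy[0]+r*np.cos(a),xy[1]+r*np.sin(a),0*a+z]
def draw(n,src,crop,s,out):
    c=ctrl.calibration(n); im=cv2.imread(src); x0,y0,x1,y1=crop
    im=cv2.resize(im[y0:y1,x0:x1],None,fx=s,fy=s,interpolation=cv2.INTER_CUBIC)
    def pl(P,col): 
        p=((proj(c,P)-[x0,y0]+.5)*s).astype(int); cv2.polylines(im,[p.reshape(-1,1,2)],True,col,1)
    pl(circ(bk,.031,.082),(0,0,255)); pl(circ(bk,.0295,.002),(0,255,255))
    for z in (.058,0): pl(T(box,[[-.07,-.055,z],[-.07,.055,z],[.07,.055,z],[.07,-.055,z]]),(255,255,0))
    z=.071; pl(T(box,[[.154,-.03,z],[.154,.03,z],[.166,.03,z],[.166,-.03,z]]),(0,255,0))
    cv2.imwrite(f"pics/{out}.png",im)
if __name__=="__main__":
    draw("top","pics/top0.png",(160,120,400,270),3.3,"ovt"); draw("scene","pics/scene0.png",(180,170,370,310),4,"ovs")
E
python3 ov.py
```

```text
(no output)
```

View pics/ovt.png

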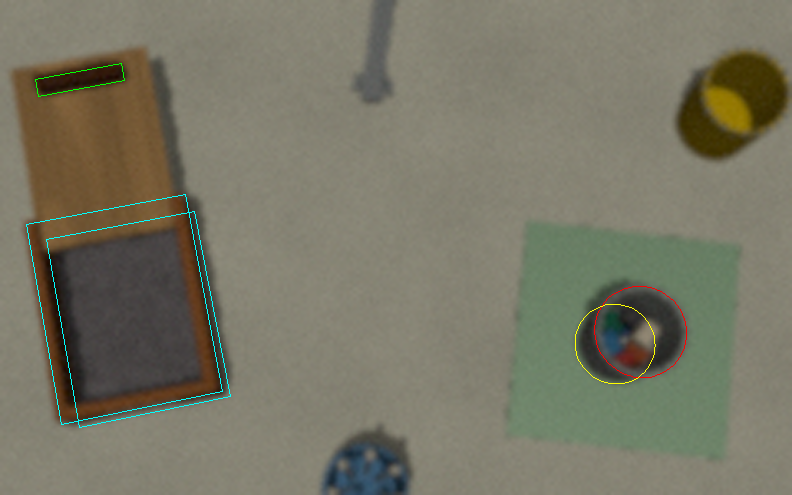

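View pics/ovs.png

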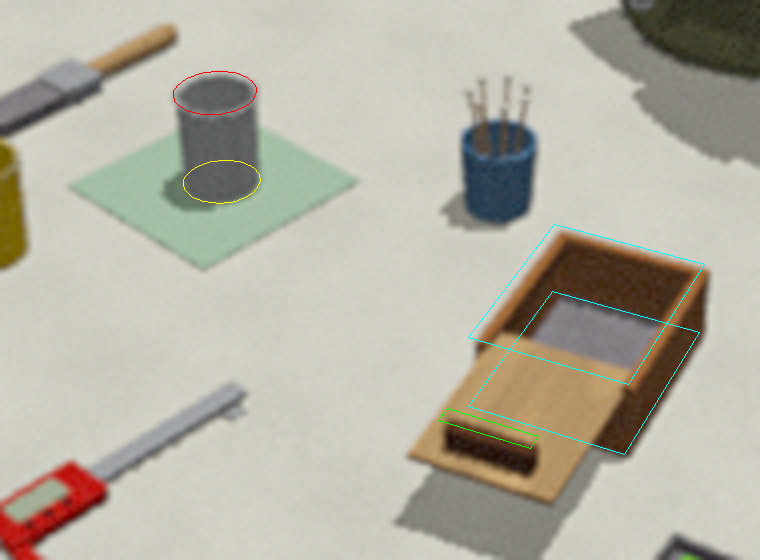

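```bash
python3 - <<'E'
from h import *
from scipy.spatial.transform import Rotation as Ro
o=ctrl.get_obs(); R=Ro.from_euler("xyz",o["eef_rot"]).as_matrix(); print(R.round(3)); p=o["ee_pos"]; print(p)
c=ctrl.calibration("wrist"); cp=-np.array(c["R"]).T@np.array(c["t"]); print("cam in tool",R.T@(cp-p),"cam axes in tool\n",(R.T@np.array(c["R"]).T).round(3))
y=R[:,1]; print("yaw of tool y deg",np.degrees(np.arctan2(y[1],y[0])))
E
```

```text
[[-0.     0.298  0.955]
 [-0.001  0.955 -0.298]
 [-1.    -0.001 -0.   ]]
[0.16395239 0.52480724 0.21302988]
cam in tool [-0.17110802  0.00155694 -0.07230998] cam axes in tool
 [[-0.001 -0.25   0.968]
 [ 1.    -0.     0.001]
 [ 0.     0.968  0.25 ]]
yaw of tool y deg 72.65011792061159
```

```bash
python3 -m creep '{"hand":[-1,-1,-1,-1,-1,-1,-1,-1,-1,-1,-1,-1],"slide":[[0,-0.586,0.526],[0,-0.586,0.526],[0,-0.586,0.526],[0,-0.586,0.526],[0,-0.586,0.526],[0,-0.586,0.526],[0,-0.586,0.526],[0,-0.586,0.526],[0,-0.586,0.526],[0,-0.586,0.526],[0,-0.586,0.526],[0,-0.586,0.526]],"spin":[60.7,60.7,60.7,60.7,60.7,60.7,60.7,60.7,60.7,60.7,60.7,60.7]}'
```

```text
time_s: 1.15
ee_pos: [0.3721, 0.0681, 0.2136]
eef_rot: [1.498, 1.57, 0.136]
force: [1.1, 0.9, -0.0]
grip_width: 0.0943
```

```bash
cat > go.py <<'E'
import sys
from h import *
from scipy.spatial.transform import Rotation as Ro
def state():
    o=ctrl.get_obs(); return o,Ro.from_euler("xyz",o["eef_rot"]).as_matrix()
def delta(target,yaw=None):
    o,R=state(); d=R.T@(np.array(target)-o["ee_pos"]); y=R[:,1]; a=np.degrees(np.arctan2(y[1],y[0]))
    s=0 if yaw is None else -((yaw-a+180)%360-180)
    print("t",o["time_s"].__round__(2),"pos",o["ee_pos"].round(4),"yaw",round(a,2),"q",o["qpos"].round(2),"grip",round(o["grip_width"],4),"F",o["force"].round(1))
    print("slide",d.round(4),"spin",round(s,2))
if __name__=="__main__":
    a=[float(x) for x in sys.argv[1:]]; delta(a[:3],a[3] if len(a)>3 else None)
E
python3 go.py .49 -.19 .213 11.9
```

```text
t 1.15 pos [0.3721 0.0681 0.2136] yaw 11.95 q [ 0.08 -0.1   1.96  0.    1.28 -0.12] grip 0.0943 F [ 1.1  0.9 -0. ]
slide [0.0007 0.0619 0.277 ] spin 0.05
```

```bash
python3 -m creep '{"hand":[-1,-1,-1,-1,-1,-1,-1,-1,-1],"slide":[[0,0.062,0.277],[0,0.062,0.277],[0,0.062,0.277],[0,0.062,0.277],[0,0.062,0.277],[0,0.062,0.277],[0,0.062,0.277],[0,0.062,0.277],[0,0.062,0.277]],"spin":[0,0,0,0,0,0,0,0,0]}' && python3 go.py .49 -.19 .213 11.9 && python3 - <<'E'
from h import *
import pickle
c=ctrl.calibration("wrist"); snap("wrist","w1"); pickle.dump(c,open("w1.pkl","wb"))
E
```

```text
time_s: 1.9
ee_pos: [0.4897, -0.1889, 0.2125]
eef_rot: [-2.256, 1.569, 2.663]
force: [-0.4, 0.1, -1.1]
grip_width: 0.0942
t 1.9 pos [ 0.4897 -0.1889  0.2125] yaw 11.83 q [-0.44  0.25  1.59  0.    1.31 -0.64] grip 0.0942 F [-0.4  0.1 -1.1]
slide [-0.0005  0.0001  0.0011] spin -0.07
```

View pics/w1.png

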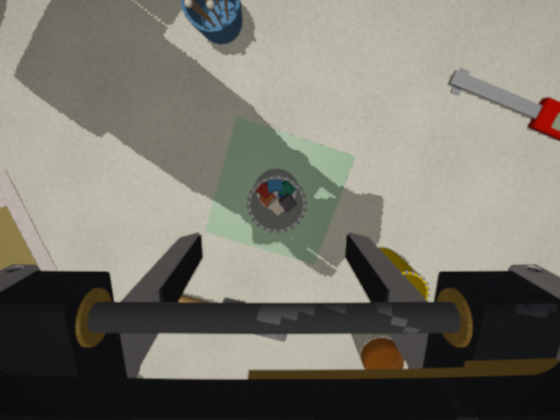

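The wrist view shows the metal beaker between the fingers, rim centre at about (276,203), with the coloured pieces inside. The yellow one is at (400,270), to the right and behind the finger. I'll refine the position from this.

```bash
python3 - <<'E'
from h import *
import pickle
from ov import circ
c=pickle.load(open("w1.pkl","rb")); im=cv2.imread("pics/w1.png")
print(at_z(c,(276.5,203),.082).round(4))
x0,y0,s=190,100,5; b=cv2.resize(im[y0:y0+110+30,x0:x0+160],None,fx=s,fy=s,interpolation=cv2.INTER_CUBIC)
for xy,col in (((.4909,-.1911),(0,0,255)),(at_z(c,(276.5,203),.082)[:2],(255,255,0))):
    p=((proj(c,circ(xy,.031,.082))-[x0,y0]+.5)*s).astype(int); cv2.polylines(b,[p.reshape(-1,1,2)],True,col,1)
cv2.imwrite("pics/w1c.png",b)
E
```

```text
[ 0.4933 -0.1871  0.082 ]
```

View pics/w1c.png

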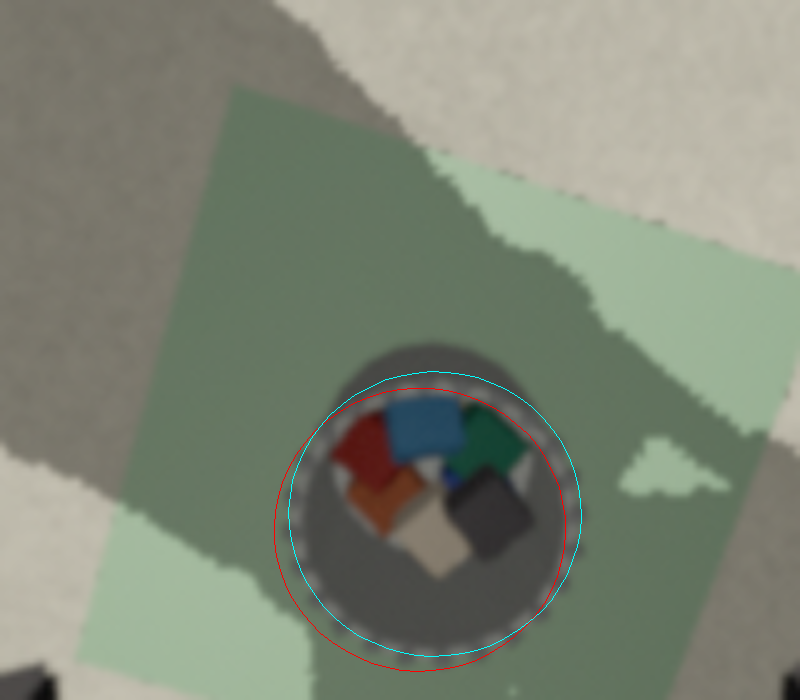

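```bash
python3 -m creep '{"hand":[-1,-1,-1,-1,-1,-1,-1,-1,-1,1,1,1],"slide":[[0.04,0.003,0.0],[0.08,0.003,0.0],[0.12,0.003,0],[0.15,0.003,0],[0.165,0.003,0],[0.1765,0.003,0],[0.1765,0.003,0],[0.1765,0.003,0],[0.1765,0.003,0],[0.1765,0.003,0],[0.1765,0.003,0],[0.1765,0.003,0]],"spin":[0,0,0,0,0,0,0,0,0,0,0,0]}' 12 && python3 -m creep '{"hand":[1,1,1,1,1,1],"slide":[[0,0,0],[0,0,0],[0,0,0],[0,0,0],[0,0,0],[0,0,0]],"spin":[0,0,0,0,0,0]}' 12;  python3 go.py .4928 -.1885 .036 11.9
```

```text
time_s: 2.95
ee_pos: [0.4931, -0.1874, 0.0377]
eef_rot: [0.926, 1.57, -0.436]
force: [0.6, -0.4, 0.4]
grip_width: 0.0775
time_s: 3.45
ee_pos: [0.4928, -0.1874, 0.037]
eef_rot: [-0.489, 1.571, -1.851]
force: [-1.9, -0.2, 2.8]
grip_width: 0.0602
t 3.45 pos [ 0.4928 -0.1874  0.037 ] yaw 11.95 q [-0.43  0.47  1.74 -0.    0.93 -0.64] grip 0.0602 F [-1.9 -0.2  2.8]
slide [ 0.001  -0.0002  0.0011] spin 0.05
```

```bash
python3 -m creep '{"hand":[1,1,1,1,1,1,1,1],"slide":[[-0.005,0,0],[-0.015,0,0],[-0.03,0,0],[-0.06,0,0],[-0.08,0,0],[-0.08,0,0],[-0.08,0,0],[-0.08,0,0]],"spin":[0,0,0,0,0,0,0,0]}' && python3 - <<'E'
from h import *
a=snap("scene","s2",(180,100,340,220),5); b=snap("wrist","w2")
E
```

```text
time_s: 4.12
ee_pos: [0.4923, -0.1871, 0.1161]
eef_rot: [-2.211, 1.57, 2.709]
force: [-0.6, -0.3, -1.4]
grip_width: 0.0604
```

View pics/s2.png

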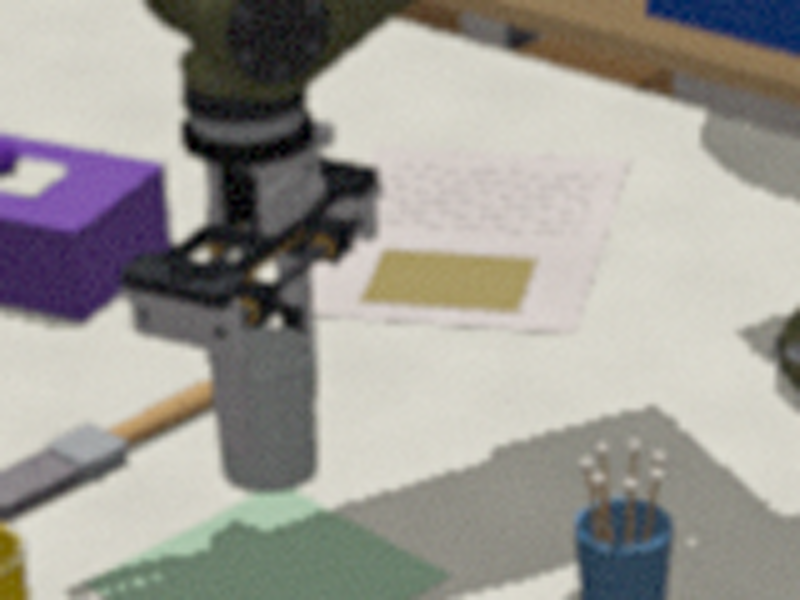

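View pics/w2.png

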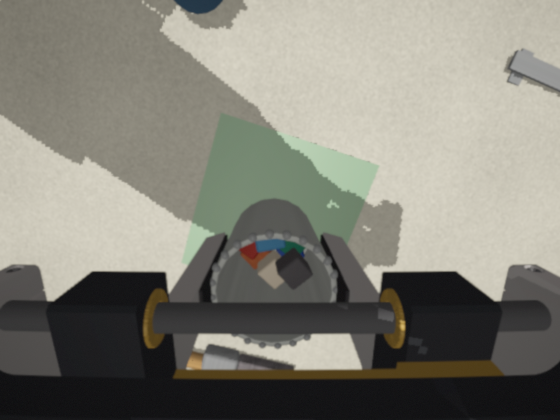

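```bash
python3 -c "
from h import *
print(at_z(ctrl.calibration('top'),(271,267),.05))"; python3 go.py .5206 .0494 .12 11.9
```

```text
[ 0.38655297 -0.00866569  0.05      ]
t 4.22 pos [ 0.4922 -0.187   0.1157] yaw 11.95 q [-0.43  0.35  1.69  0.    1.1  -0.64] grip 0.0601 F [ 0.3  0.  -3. ]
slide [-0.0041  0.0767 -0.2254] spin 0.05
```

```bash
python3 -m creep '{"hand":[1,1,1,1,1,1,1,1,1,1],"slide":[[-0.004,0.007,-0.02],[-0.004,0.017,-0.05],[-0.004,0.03,-0.085],[-0.004,0.042,-0.12],[-0.004,0.053,-0.155],[-0.004,0.064,-0.19],[-0.004,0.072,-0.215],[-0.004,0.077,-0.225],[-0.004,0.077,-0.225],[-0.004,0.077,-0.225]],"spin":[0,0,0,0,0,0,0,0,0,0]}' && python3 go.py .5206 .0494 .08 11.9 && python3 - <<'E'
from h import *
import pickle
c=ctrl.calibration("wrist"); im=snap("wrist","w3"); pickle.dump(c,open("w3.pkl","wb"))
box=np.array([.5076,.1591,.2083])
from ov import T
z=.058
im=im.copy()
for L in ([[-.07,-.055,z],[-.07,.055,z],[.07,.055,z],[.07,-.055,z]],[[-.062,-.047,z],[-.062,.047,z],[.062,.047,z],[.062,-.047,z]]):
    cv2.polylines(im,[proj(c,T(box,L)).astype(int).reshape(-1,1,2)],True,(255,255,0),1)
save(im,"w3o",None,1.4)
E
```

```text
time_s: 5.05
ee_pos: [0.5213, 0.0483, 0.1202]
eef_rot: [-1.565, 1.57, -2.927]
force: [0.1, 0.7, -2.7]
grip_width: 0.0596
t 5.05 pos [0.5213 0.0483 0.1202] yaw 11.99 q [ 0.02  0.34  1.7  -0.    1.1  -0.19] grip 0.0596 F [ 0.1  0.7 -2.7]
slide [ 0.0402 -0.0004 -0.0012] spin 0.09
```

View pics/w3o.png

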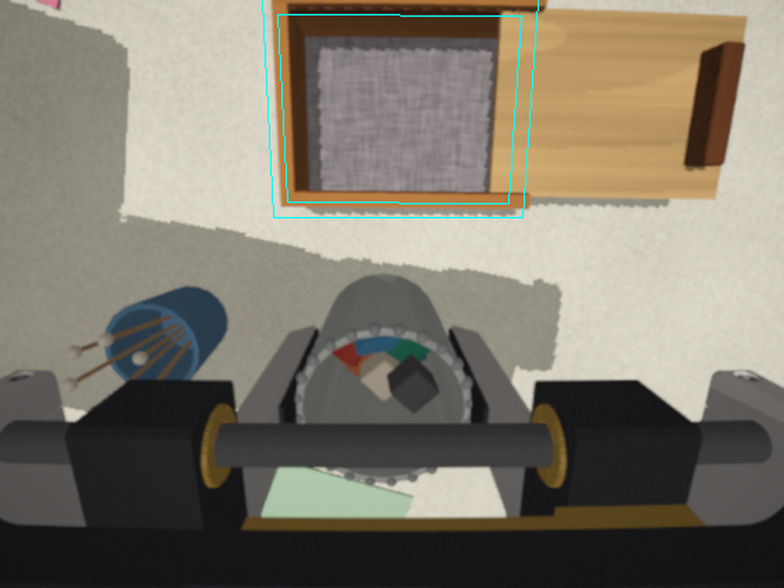

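```bash
python3 - <<'E'
from h import *
im=cv2.imread("pics/w3.png"); save(im,"w3a",(180,0,400,160),3.6)
E
```

```text
(no output)
```

View pics/w3a.png

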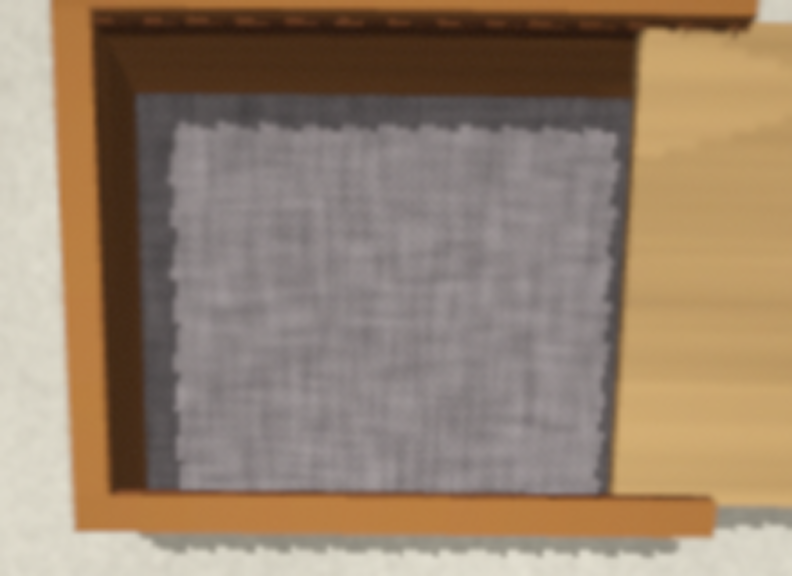

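```bash
python3 - <<'E'
from h import *
import pickle
from ov import T
from scipy.optimize import least_squares
c=pickle.load(open("w3.pkl","rb"))
z=.058
L=np.array([[-.07,-.055,z],[-.062,-.047,z],[-.062,.047,z],[.07,-.055,z],[.07,-.047,z],[.07,.047,z]])
px=np.array([[201.1,147.2],[210.6,136.9],[205.8,2.8],[378.3,149.2],[378.3,138.3],[390.3,2.8]])-.3
r=least_squares(lambda p:(proj(c,T(p,L))-px).ravel(),[.5,.16,.2]); print(r.x.round(4),np.degrees(r.x[2]),r.fun.round(1)); b=r.x
for uv in ((349.1,137),(357.5,8)):
    w=at_z(c,uv,.053); d=w[:2]-b[:2]; cs,sn=np.cos(b[2]),np.sin(b[2]); print("lid edge box x",cs*d[0]+sn*d[1])
# pot, beaker in tool
for bx,by in ((-.008,-.11),(-.008,-.085),(-.008,-.047),(-.008,-.02)): print(bx,by,T(b,[[bx,by,0]])[0].round(4))
E
```

```text
[0.5104 0.1655 0.2035] 11.660079221487182 [-0.6  0.5 -0.4  0.4 -1.1 -1.1  0.4 -0.4  1.3  0.1  0.4  0.8]
lid edge box x 0.04752492089366901
lid edge box x 0.04794839101402513
-0.008 -0.11 [0.5248 0.0561 0.    ]
-0.008 -0.085 [0.5197 0.0806 0.    ]
-0.008 -0.047 [0.512  0.1178 0.    ]
-0.008 -0.02 [0.5066 0.1443 0.    ]
```

```bash
python3 -m creep '{"hand":[1,1,1,1,1,1,1,1,1,1,1,1],"slide":[[0.02,0,0],[0.04,0,-0.005],[0.04,0,-0.015],[0.04,0,-0.025],[0.04,0,-0.03],[0.04,0,-0.034],[0.04,0,-0.038],[0.04,0,-0.041],[0.04,0,-0.044],[0.04,0,-0.047],[0.04,0,-0.047],[0.04,0,-0.047]],"spin":[0,0,0,0,0,0,0,0,0,0,0,0]}' && python3 go.py .5206 .0494 .08 11.9 && python3 - <<'E'
from h import *
snap("wrist","w4"); snap("scene","s4",(280,130,440,250),5)
E
```

```text
time_s: 6.1
ee_pos: [0.5118, 0.0948, 0.081]
eef_rot: [1.51, 1.571, 0.148]
force: [0.2, -1.3, -1.7]
grip_width: 0.0601
t 6.1 pos [0.5118 0.0948 0.081 ] yaw 11.96 q [ 0.11  0.39  1.74  0.    1.02 -0.1 ] grip 0.0601 F [ 0.2 -1.3 -1.7]
slide [ 0.001  -0.0008  0.0462] spin 0.06
```

View pics/w4.png

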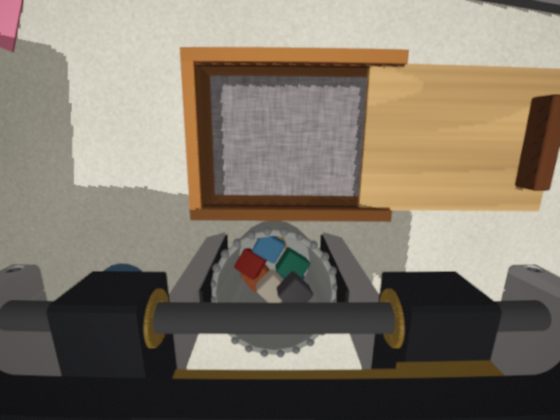

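View pics/s4.png

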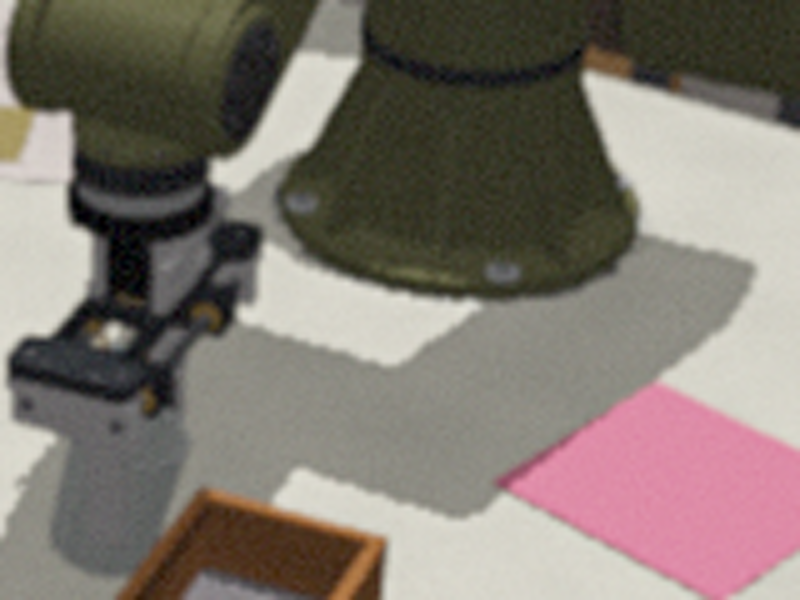

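The beaker is tilting about the pads as planned, mouth towards the box, with about 1–2 N of force. I'll carry on.

```bash
python3 -m creep '{"hand":[1,1,1,1,1,1,1,1],"slide":[[0,0,-0.003],[0,0,-0.006],[0,0,-0.009],[0,0,-0.012],[0,0,-0.015],[0,0,-0.017],[0,0,-0.017],[0,0,-0.017]],"spin":[0,0,0,0,0,0,0,0]}' && python3 - <<'E'
from h import *
snap("wrist","w5"); snap("scene","s5",(280,160,400,250),6)
E
```

```text
time_s: 6.87
ee_pos: [0.5083, 0.1115, 0.0809]
eef_rot: [2.966, 1.571, 1.604]
force: [-0.6, -0.9, 0.2]
grip_width: 0.0601
```

View pics/w5.png

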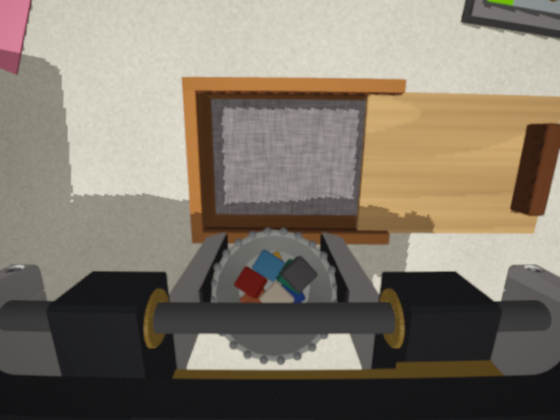

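View pics/s5.png

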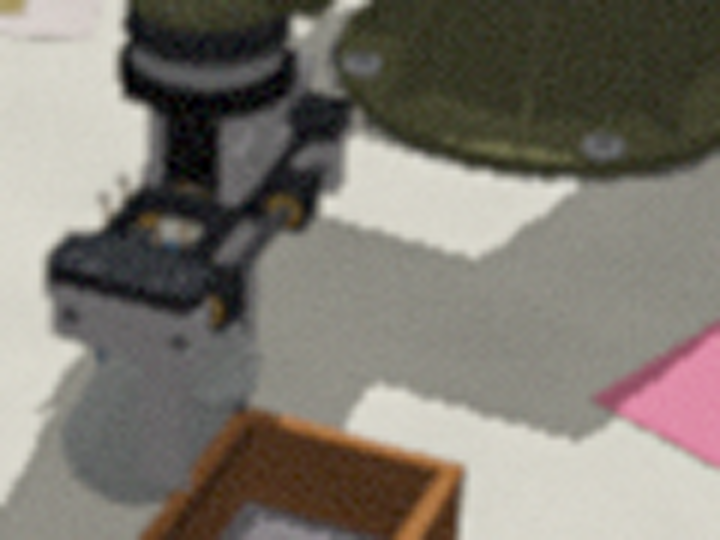

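```bash
python3 -m creep '{"hand":[1,1,1,1,1,1,1,1],"slide":[[0,0,-0.003],[0,0,-0.006],[0.001,0,-0.009],[0.002,0,-0.012],[0.004,0,-0.015],[0.005,0,-0.015],[0.005,0,-0.015],[0.005,0,-0.015]],"spin":[0,0,0,0,0,0,0,0]}' && python3 - <<'E'
from h import *
snap("wrist","w6"); snap("scene","s6",(280,160,400,250),6)
E
```

```text
time_s: 7.63
ee_pos: [0.5051, 0.126, 0.0758]
eef_rot: [-1.579, 1.571, -2.941]
force: [-0.7, -0.4, -0.7]
grip_width: 0.0602
```

View pics/w6.png

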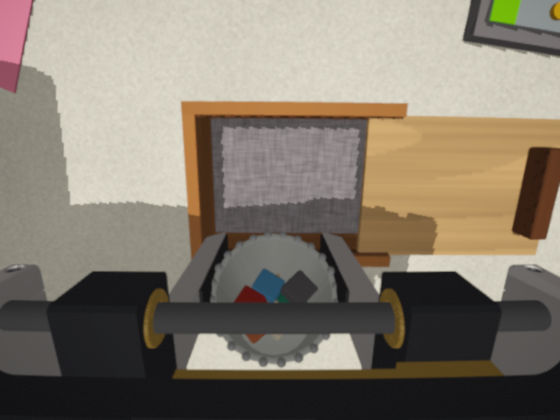

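View pics/s6.png

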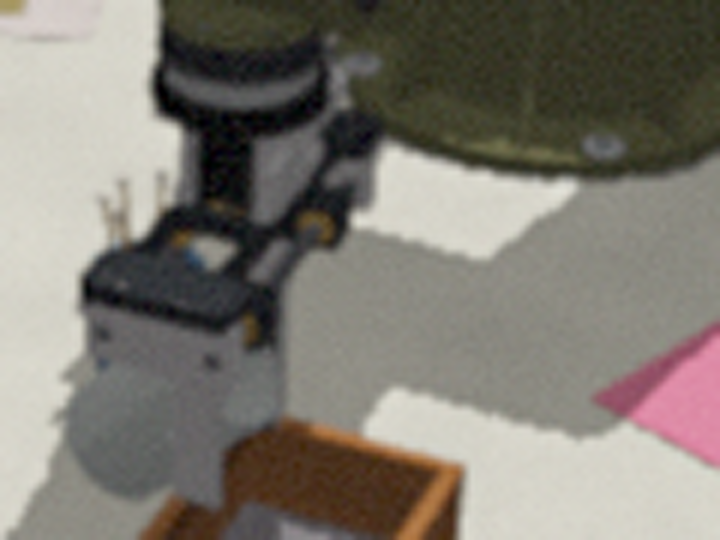

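```bash
python3 -m creep '{"hand":[1,1,1,1,1,1,1,1,1],"slide":[[0,0.002,-0.003],[0,0.004,-0.006],[0.001,0.006,-0.009],[0.002,0.006,-0.012],[0.003,0.006,-0.015],[0.004,0.006,-0.017],[0.005,0.006,-0.017],[0.005,0.006,-0.017],[0.005,0.006,-0.017]],"spin":[0,0,0,0,0,0,0,0,0]}' && python3 - <<'E'
from h import *
snap("wrist","w7"); snap("scene","s7",(280,160,400,250),6)
E
```

```text
time_s: 8.48
ee_pos: [0.5076, 0.1439, 0.071]
eef_rot: [1.773, 1.571, 0.411]
force: [1.2, -0.5, 0.0]
grip_width: 0.0603
```

View pics/w7.png

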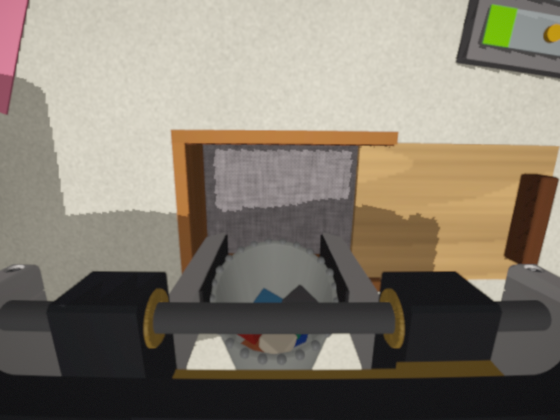

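View pics/s7.png

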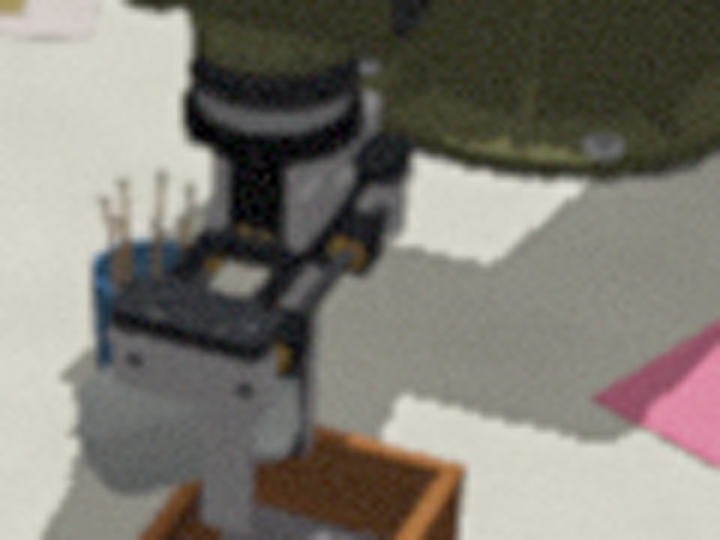

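```bash
python3 -m creep '{"hand":[1,1,1,1,1,1,1,1],"slide":[[0.002,0,-0.002],[0.004,0,-0.004],[0.006,0,-0.005],[0.008,0,-0.005],[0.009,0,-0.005],[0.009,0,-0.005],[0.009,0,-0.005],[0.009,0,-0.005]],"spin":[0,0,0,0,0,0,0,0]}' && python3 - <<'E'
from h import *
snap("wrist","w8"); snap("scene","s8",(280,160,400,250),6)
E
```

```text
time_s: 9.25
ee_pos: [0.5064, 0.1487, 0.0618]
eef_rot: [-1.322, 1.571, -2.685]
force: [0.8, -1.6, 0.2]
grip_width: 0.0605
```

View pics/w8.png

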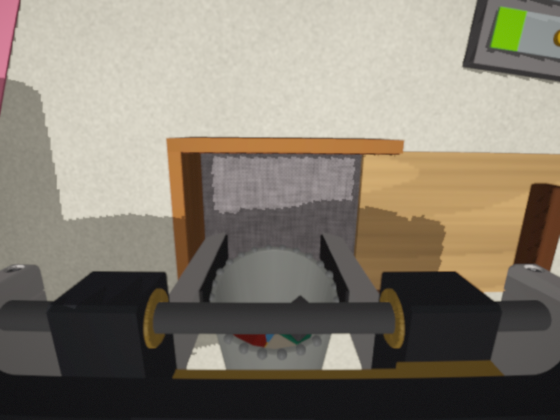

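View pics/s8.png

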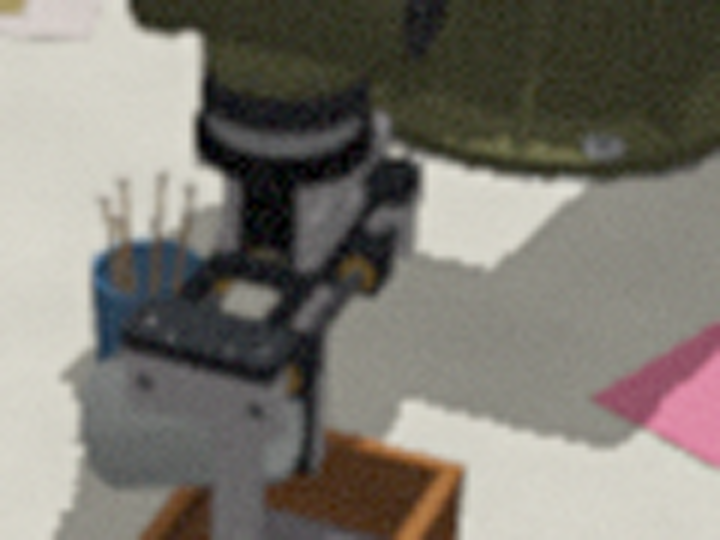

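```bash
python3 - <<'E'
from h import *
save(cv2.imread("pics/w8.png"),"w8z",(170,220,380,380),3.8)
E
```

```text
(no output)
```

View pics/w8z.png

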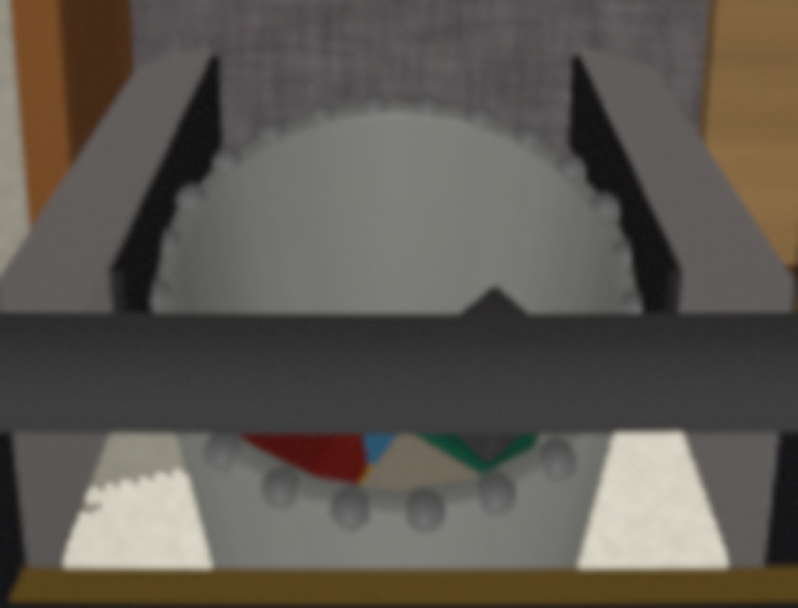

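```bash
cat > rim.py <<'E'
from h import *
from go import state
from scipy.optimize import least_squares
def fit(c,pts,r=.0297):
    o,R=state(); p0=o["ee_pos"]; P=np.array(pts,float)
    up=np.array([0,0,1.]); w=-R[:,2]; l=R[:,1]   # w = towards box +y
    def ring(q):
        f=q[3]; ax=np.sin(f)*w+np.cos(f)*up; a=np.linspace(0,2*np.pi,180); e=-np.cos(f)*w+np.sin(f)*up
        ctr=p0+q[0]*l+q[1]*w+q[2]*up
        return ctr+r*(np.cos(a)[:,None]*l+np.sin(a)[:,None]*e)
    def res(q):
        d=np.linalg.norm(proj(c,ring(q))[None]-P[:,None],axis=2); return d.min(1)
    for f0 in (.6,1.2,1.7):
        s=least_squares(res,[0,0,.04,f0]); q=s.x
        foot=q[1:3]-.08*np.array([np.sin(q[3]),np.cos(q[3])])
        # axis point at lateral 0
        tt=(q[1])/np.sin(q[3])
        print("cost",round(s.cost,2),"mouth l,w,z rel TCP",q[:3].round(4),"tilt",np.degrees(q[3]).round(1),"foot",foot.round(4),"foot z",(foot[1]+p0[2]).round(4),"axis z at TCP column",(q[2]-tt*np.cos(q[3])).round(4),"dist below mouth",tt.round(4))
E
python3 - <<'E'
from rim import *
z=np.array([(222,450),(280,488),(350,508),(425,508),(497,493),(557,458),(163,295),(172,245),(190,197),(228,160),(275,135),(400,108),(545,143),(577,165),(608,207),(622,247),(632,295)],float)
fit(ctrl.calibration("wrist"),z/3.8+[170,220]-.5)
E
```

```text
cost 8.43 mouth l,w,z rel TCP [ 0.001  -0.0005  0.0455] tilt 65.3 foot [-0.0732  0.0121] foot z 0.074 axis z at TCP column 0.0457 dist below mouth -0.0005
cost 8.49 mouth l,w,z rel TCP [ 0.001  -0.0005  0.0454] tilt 65.1 foot [-0.0731  0.0117] foot z 0.0736 axis z at TCP column 0.0456 dist below mouth -0.0006
cost 8.45 mouth l,w,z rel TCP [ 0.001  -0.0005  0.0454] tilt 65.2 foot [-0.0731  0.0119] foot z 0.0738 axis z at TCP column 0.0457 dist below mouth -0.0006
```

```bash
python3 - <<'E'
from h import *
a=[cv2.resize(cv2.imread(f"pics/w{i}.png")[225:375,190:360],None,fx=2.3,fy=2,interpolation=cv2.INTER_CUBIC) for i in (4,5,6,7)]
cv2.imwrite("pics/mont.png",np.vstack([np.hstack(a[:2]),np.hstack(a[2:])])); print(a[0].shape)
E
```

```text
(300, 391, 3)
```

View pics/mont.png

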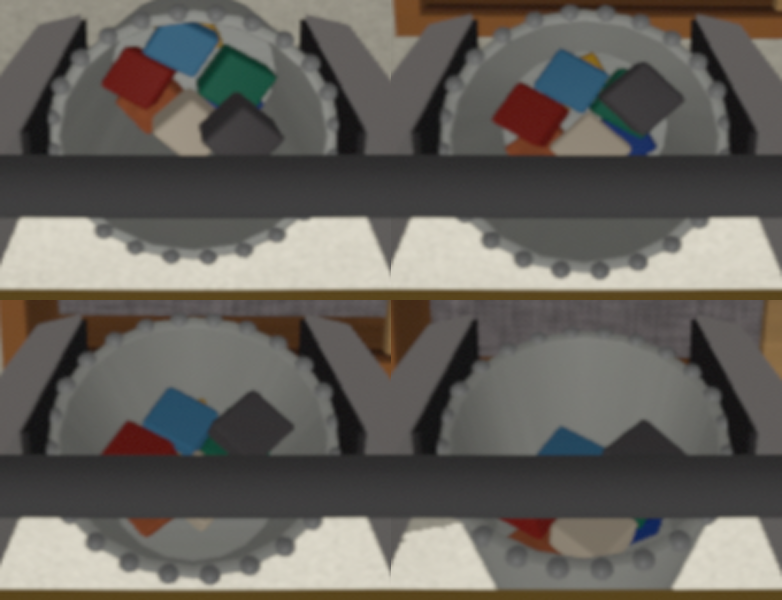

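```bash
python3 - <<'E'
from rim import *
c=ctrl.calibration("wrist")
D={4:(0,0,[(105,231),(135,248),(171,257),(207,257),(244,250),(277,234),(57,148),(57,95),(85,57),(112,35),(177,16),(257,27),(285,40),(320,75),(335,130)]),
5:(391,0,[(491,240),(526,260),(562,270),(599,270),(636,260),(672,244),(447,145),(460,80),(478,52),(540,17),(606,14),(670,38),(700,70),(725,120)]),
6:(0,300,[(95,541),(129,562),(169,573),(209,574),(250,564),(285,546),(55,440),(68,386),(85,360),(112,340),(185,320),(270,340),(300,362),(325,410),(333,440)]),
7:(391,300,[(484,535),(517,556),(557,568),(602,569),(643,558),(680,540),(447,440),(458,404),(475,374),(500,353),(590,333),(690,370),(710,392),(722,420)])}
for k,(ox,oy,p) in D.items():
    p=(np.array(p,float)-[ox,oy])/[2.3,2]+[190,225]-.5
    print(k); fit(c,p)
E
```

```text
4
cost 6.26 mouth l,w,z rel TCP [0.0011 0.0024 0.0445] tilt 48.5 foot [-0.0576 -0.0085] foot z 0.0534 axis z at TCP column 0.0425 dist below mouth 0.0031
cost 6.17 mouth l,w,z rel TCP [0.0011 0.0022 0.0443] tilt 47.9 foot [-0.0571 -0.0093] foot z 0.0526 axis z at TCP column 0.0423 dist below mouth 0.003
cost 6.26 mouth l,w,z rel TCP [0.0011 0.0021 0.0441] tilt 47.2 foot [-0.0567 -0.0102] foot z 0.0517 axis z at TCP column 0.0422 dist below mouth 0.0028
5
cost 7.18 mouth l,w,z rel TCP [ 0.0008 -0.0001  0.0458] tilt 32.8 foot [-0.0434 -0.0215] foot z 0.0404 axis z at TCP column 0.046 dist below mouth -0.0002
cost 8.03 mouth l,w,z rel TCP [0.0008 0.0001 0.0458] tilt 34.6 foot [-0.0453 -0.0201] foot z 0.0418 axis z at TCP column 0.0457 dist below mouth 0.0002
cost 9.94 mouth l,w,z rel TCP [0.0008 0.0011 0.0463] tilt 39.6 foot [-0.0499 -0.0153] foot z 0.0466 axis z at TCP column 0.045 dist below mouth 0.0017
6
cost 6.33 mouth l,w,z rel TCP [ 0.0006 -0.002   0.0451] tilt 32.0 foot [-0.0444 -0.0227] foot z 0.0392 axis z at TCP column 0.0483 dist below mouth -0.0037
cost 6.35 mouth l,w,z rel TCP [ 0.0006 -0.0018  0.0451] tilt 35.5 foot [-0.0482 -0.02  ] foot z 0.0418 axis z at TCP column 0.0476 dist below mouth -0.003
cost 6.08 mouth l,w,z rel TCP [ 0.0006 -0.0019  0.0451] tilt 34.0 foot [-0.0467 -0.0212] foot z 0.0407 axis z at TCP column 0.0479 dist below mouth -0.0033
7
cost 4.74 mouth l,w,z rel TCP [ 0.0011 -0.002   0.0437] tilt 51.8 foot [-0.0649 -0.0057] foot z 0.0562 axis z at TCP column 0.0453 dist below mouth -0.0026
cost 4.46 mouth l,w,z rel TCP [ 0.0011 -0.0022  0.0435] tilt 51.2 foot [-0.0645 -0.0066] foot z 0.0552 axis z at TCP column 0.0452 dist below mouth -0.0028
cost 4.42 mouth l,w,z rel TCP [ 0.0011 -0.0024  0.0431] tilt 50.1 foot [-0.0638 -0.0082] foot z 0.0536 axis z at TCP column 0.0452 dist below mouth -0.0032
```

Fitting the rim shows the mouth centre has stayed at the same spot between the fingers, 45 mm above the TCP. So the beaker pivots at its rim without slipping, and the tilt is now 65°. Lowering the tool against the wall will take it past 115°.

```bash
python3 -m creep '{"hand":[1,1,1,1,1,1,1,1,1,1],"slide":[[0.0,0,0],[0.003,0,0],[0.006,0,0],[0.009,0,0],[0.012,0,0.001],[0.015,0,0.002],[0.017,0,0.003],[0.019,0,0.003],[0.019,0,0.003],[0.019,0,0.003]],"spin":[0,0,0,0,0,0,0,0,0,0]}' 20 && python3 - <<'E'
from h import *
snap("wrist","w9"); snap("scene","s9",(280,160,400,250),6)
E
```

```text
time_s: 10.18
ee_pos: [0.5075, 0.1463, 0.0432]
eef_rot: [1.831, 1.569, 0.469]
force: [0.9, 1.7, 4.9]
grip_width: 0.06
```

View pics/w9.png

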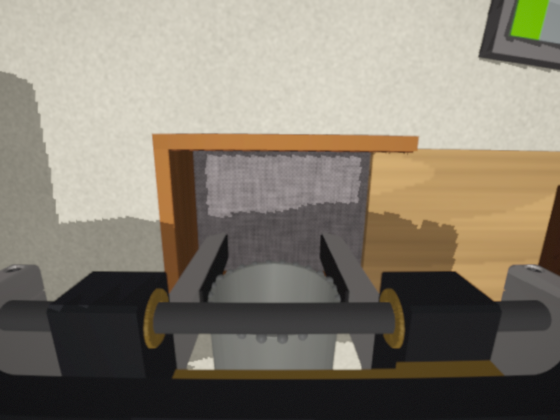

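View pics/s9.png

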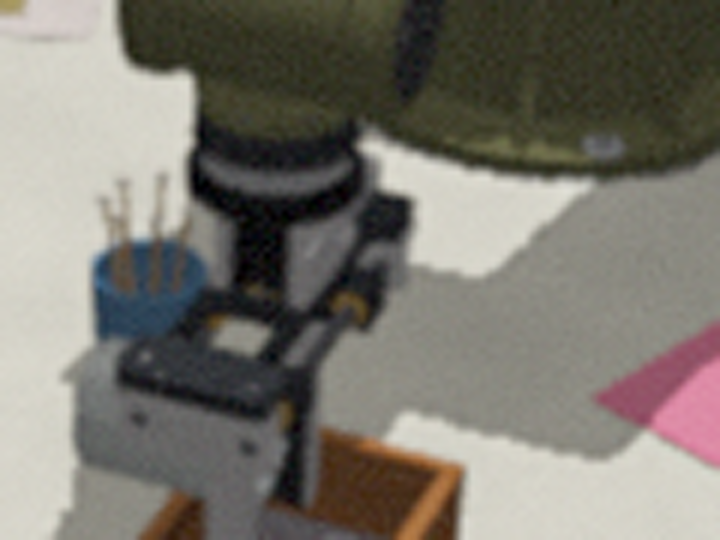

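```bash
python3 -m creep '{"hand":[1,1,1,1,1,1,1,1,1,1],"slide":[[0.002,0,0],[0.004,0,0.001],[0.006,0,0.002],[0.008,0,0.002],[0.010,0,0.002],[0.011,0,0.002],[0.012,0,0.002],[0.012,0,0.002],[0.012,0,0.002],[0.012,0,0.002]],"spin":[0,0,0,0,0,0,0,0,0,0]}' 20 && python3 - <<'E'
from h import *
snap("wrist","w10"); snap("scene","s10",(280,160,400,250),6)
E
```

```text
time_s: 11.12
ee_pos: [0.5082, 0.145, 0.0317]
eef_rot: [2.036, 1.568, 0.674]
force: [-1.6, 8.6, 11.0]
grip_width: 0.0605
```

View pics/w10.png

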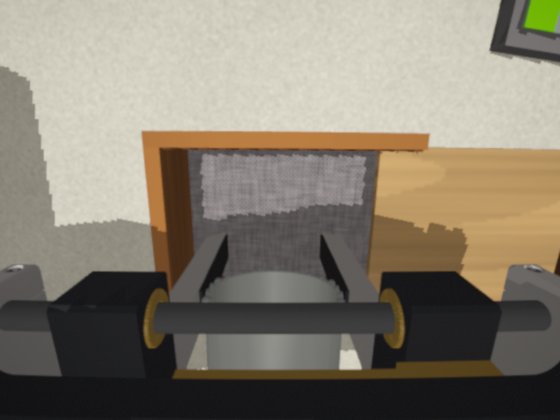

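View pics/s10.png

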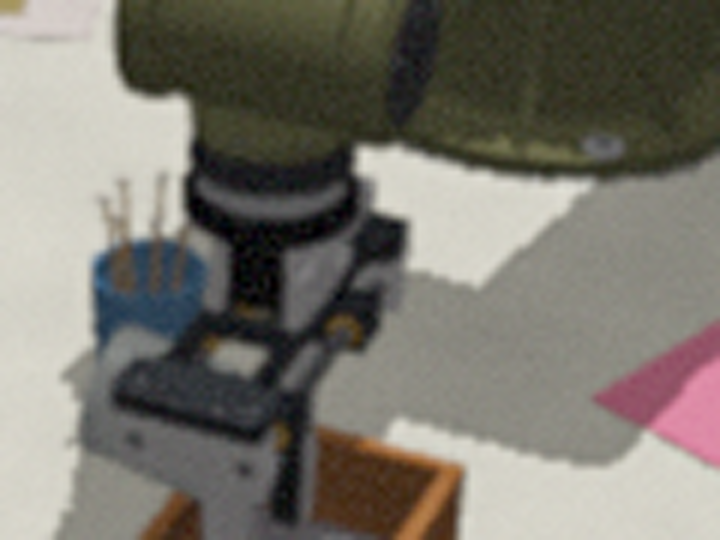

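Tilt is about 105°, and the force has risen to 14 N, probably because the foot is nearing the gripper's body. I'll ease back a little and shake along the beaker's axis, slow in and quick out, to slide the pieces out.

```bash
python3 -m creep '{"hand":[1,1,1,1,1,1,1,1,1,1,1,1],"slide":[[-0.002,0,0],[-0.001,0,-0.005],[0.0,0,-0.009],[0.001,0,-0.013],[-0.002,0,0],[-0.002,0,0],[-0.001,0,-0.005],[0.0,0,-0.009],[0.001,0,-0.013],[-0.002,0,0],[-0.002,0,0],[-0.002,0,0]],"spin":[0,0,0,0,0,0,0,0,0,0,0,0]}' 20 && python3 - <<'E'
from h import *
snap("wrist","w11"); snap("scene","s11",(280,160,400,250),6)
E
```

```text
time_s: 12.22
ee_pos: [0.5074, 0.1439, 0.0328]
eef_rot: [-1.611, 1.571, -2.974]
force: [1.1, -0.5, -1.5]
grip_width: 0.06
```

View pics/w11.png

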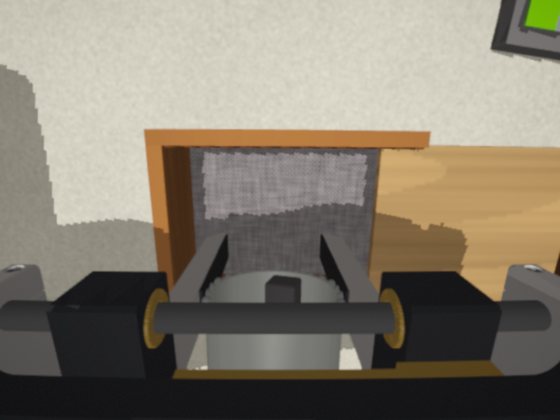

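View pics/s11.png

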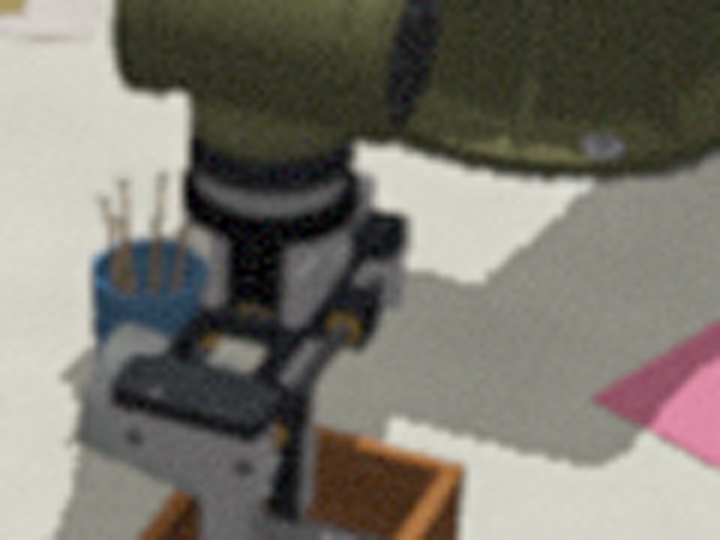

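A dark tessera has come to the mouth at (283,288), so the shaking works. I'll repeat it.

```bash
python3 -m creep '{"hand":[1,1,1,1,1,1,1,1,1,1,1,1],"slide":[[0.001,0,-0.007],[0.002,0,-0.014],[0.003,0,-0.018],[0.0,0,0],[0.001,0,-0.007],[0.002,0,-0.014],[0.003,0,-0.018],[0.0,0,0],[0.001,0,-0.007],[0.002,0,-0.014],[0.003,0,-0.018],[0.0,0,0]],"spin":[0,0,0,0,0,0,0,0,0,0,0,0]}' 20 && python3 - <<'E'
from h import *
snap("wrist","w12"); snap("scene","s12",(280,160,400,250),6)
E
```

```text
time_s: 13.32
ee_pos: [0.5064, 0.147, 0.0322]
eef_rot: [-2.012, 1.569, 2.912]
force: [-0.0, 1.1, -0.9]
grip_width: 0.0599
```

View pics/w12.png

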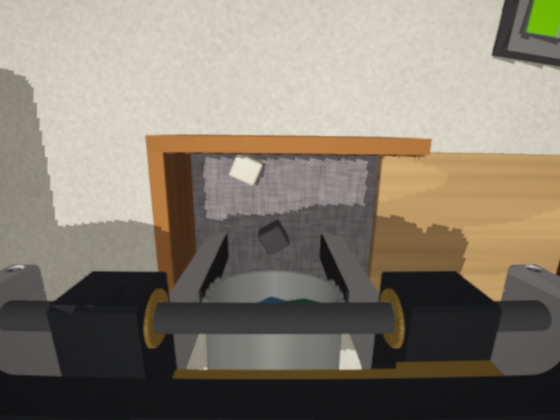

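View pics/s12.png

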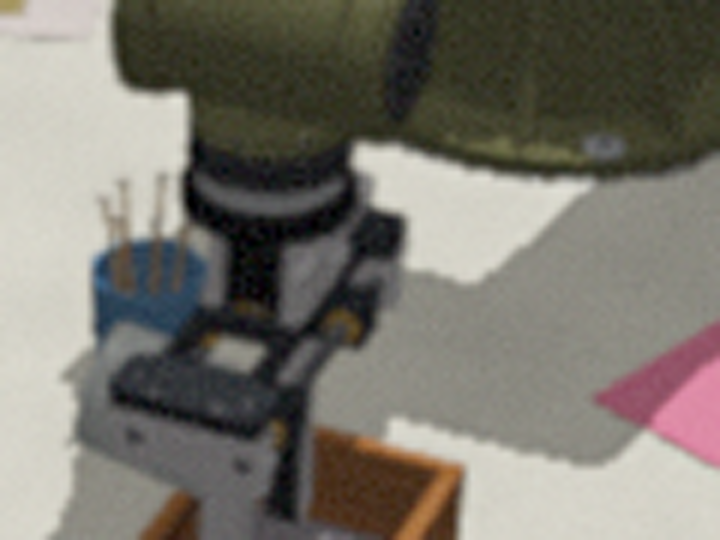

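Cream and dark are in the box, and blue and green are at the mouth. I'll continue.

```bash
python3 -m creep '{"hand":[1,1,1,1,1,1,1,1,1,1,1,1],"slide":[[0.001,0,-0.007],[0.002,0,-0.012],[0.002,0,-0.015],[0.0,0,0.001],[0.001,0,-0.007],[0.002,0,-0.012],[0.002,0,-0.015],[0.0,0,0.001],[0.001,0,-0.007],[0.002,0,-0.012],[0.002,0,-0.015],[0.0,0,0.001]],"spin":[0,0,0,0,0,0,0,0,0,0,0,0]}' 20 && python3 -m creep '{"hand":[1,1,1,1,1,1,1,1,1,1,1,1],"slide":[[0.001,0,-0.007],[0.002,0,-0.012],[0.002,0,-0.015],[0.0,0,0.001],[0.001,0,-0.007],[0.002,0,-0.012],[0.002,0,-0.015],[0.0,0,0.001],[0.001,0,-0.007],[0.002,0,-0.012],[0.002,0,-0.015],[0.0,0,0.001]],"spin":[0,0,0,0,0,0,0,0,0,0,0,0]}' 20 &&  python3 - <<'E'
from h import *
snap("wrist","w13",(140,110,400,390),2.1)
E
```

```text
time_s: 14.42
ee_pos: [0.5068, 0.1455, 0.0325]
eef_rot: [-2.064, 1.57, 2.86]
force: [-1.1, 0.7, -0.7]
grip_width: 0.0602
time_s: 15.42
ee_pos: [0.5071, 0.1445, 0.0325]
eef_rot: [-2.089, 1.57, 2.835]
force: [1.4, 1.0, 0.5]
grip_width: 0.0602
```

View pics/w13.png

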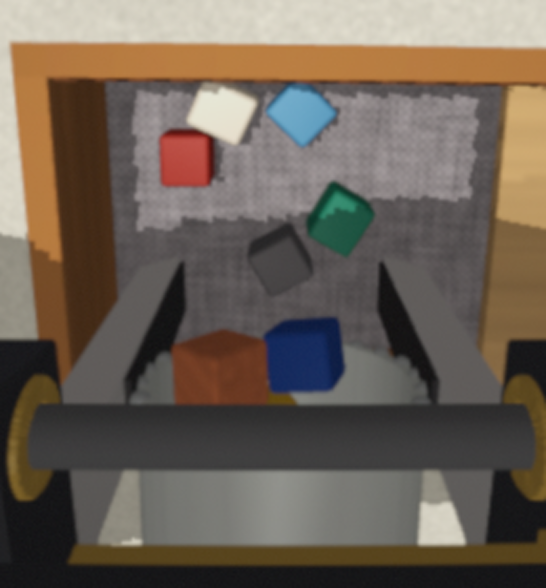

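Five pieces are out: cream, light blue, red, green and grey. Terracotta, dark blue and gold are at the mouth. One more round.

```bash
python3 -m creep '{"hand":[1,1,1,1,1,1,1,1,1,1,1,1],"slide":[[0.001,0,-0.007],[0.002,0,-0.012],[0.002,0,-0.015],[0.0,0,0.001],[0.001,0,-0.007],[0.002,0,-0.012],[0.002,0,-0.015],[0.0,0,0.001],[0.001,0,-0.007],[0.002,0,-0.012],[0.002,0,-0.015],[0.0,0,0.001]],"spin":[0,0,0,0,0,0,0,0,0,0,0,0]}' 20 &&  python3 - <<'E'
from h import *
snap("wrist","w14",(140,110,400,390),2.1)
E
```

```text
time_s: 16.47
ee_pos: [0.5072, 0.1436, 0.0325]
eef_rot: [-2.121, 1.57, 2.803]
force: [-0.3, 2.9, 2.1]
grip_width: 0.0599
```

View pics/w14.png

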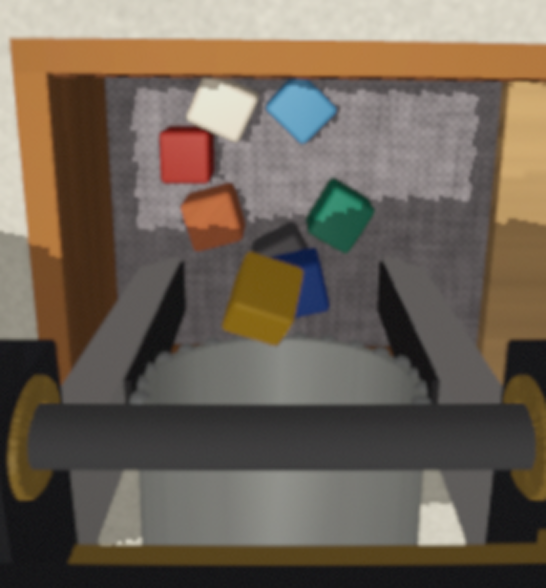

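All eight are visible out of the beaker: cream, light blue, red, terracotta, green, grey, dark blue and gold. I'll lift the beaker clear and check the box.

```bash
python3 -m creep '{"hand":[1,1,1,1,1,1,1,1,1,1,1],"slide":[[0,0,0],[-0.004,0,0],[-0.012,0,0],[-0.025,0,0],[-0.045,0,0],[-0.07,0,0.005],[-0.09,0,0.02],[-0.1,0,0.04],[-0.1,0,0.06],[-0.1,0,0.07],[-0.1,0,0.07]],"spin":[0,0,0,0,0,0,0,0,0,0,0]}' 20 &&  python3 - <<'E'
from h import *
snap("wrist","w15"); snap("scene","s15",(280,130,400,250),5)
E
```

```text
time_s: 17.43
ee_pos: [0.5228, 0.0714, 0.1332]
eef_rot: [0.55, 1.571, -0.814]
force: [-0.0, -0.4, -1.7]
grip_width: 0.0601
```

View pics/w15.png

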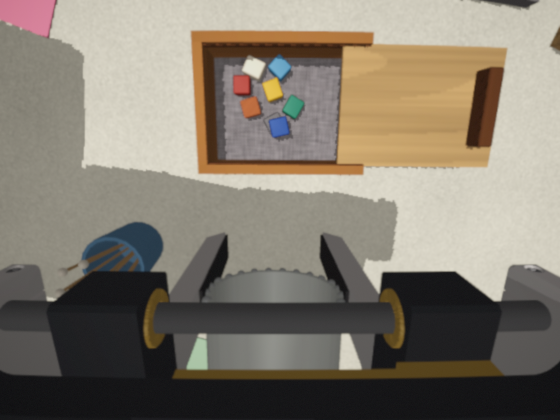

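View pics/s15.png

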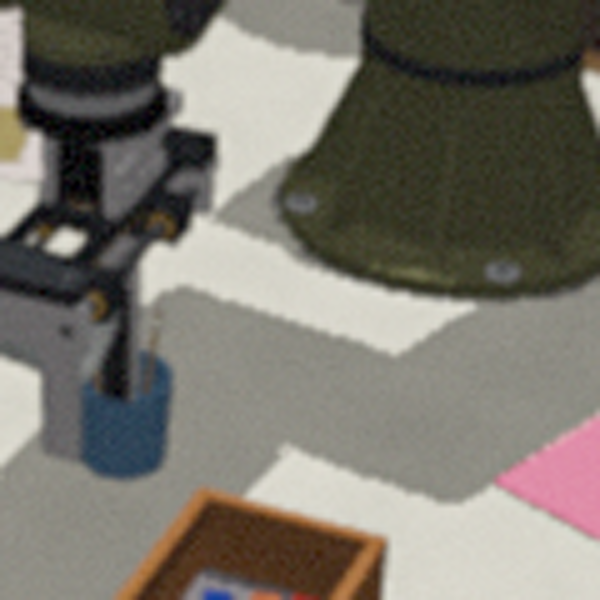

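```bash
python3 go.py .495 -.192 .1 11.9; python3 - <<'E'
from h import *
save(cv2.imread("pics/w15.png"),"w15z",(190,25,380,180),4)
E
```

```text
t 17.53 pos [0.5223 0.073  0.1327] yaw 11.92 q [ 0.07  0.33  1.68  0.    1.13 -0.14] grip 0.0596 F [ 0.9 -0.3 -1.2]
slide [ 0.0327 -0.0814  0.2536] spin 0.02
```

View pics/w15z.png

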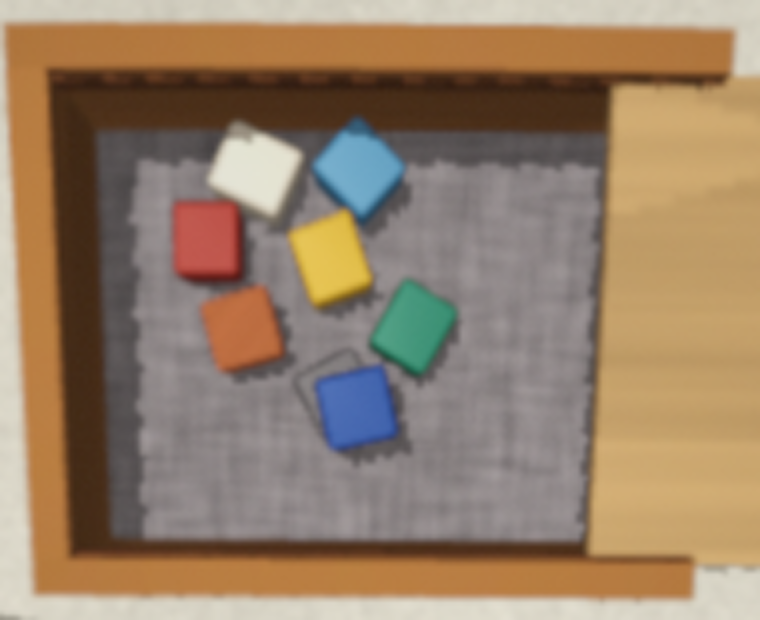

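All eight are in the box, with dark blue lying on top of grey. The stack is about 42 mm high, under the 48 mm lid underside. Now to the blotter.

```bash
python3 -m creep '{"hand":[1,1,1,1,1,1,1,1,1,1,1],"slide":[[0,-0.007,0.02],[0,-0.017,0.05],[0,-0.03,0.088],[0.005,-0.042,0.126],[0.012,-0.054,0.164],[0.02,-0.065,0.2],[0.03,-0.074,0.23],[0.033,-0.0815,0.2536],[0.033,-0.0815,0.2536],[0.033,-0.0815,0.2536],[0.033,-0.0815,0.2536]],"spin":[0,0,0,0,0,0,0,0,0,0,0]}' 20 && python3 -m creep '{"hand":[1,1,1,1,1,1],"slide":[[0.02,0,0],[0.035,0,0],[0.038,0,0],[0.038,0,0],[0.038,0,0],[0.038,0,0]],"spin":[0,0,0,0,0,0]}' 8 && python3 - <<'E'
from h import *
snap("wrist","w16"); snap("scene","s16",(180,110,300,230),5)
E
```

```text
time_s: 18.45
ee_pos: [0.4956, -0.1912, 0.0998]
eef_rot: [-2.641, 1.57, 2.281]
force: [0.5, -1.2, -1.1]
grip_width: 0.0602
time_s: 18.95
ee_pos: [0.496, -0.1922, 0.063]
eef_rot: [0.914, 1.569, -0.448]
force: [0.2, 0.2, -0.9]
grip_width: 0.0602
```

View pics/w16.png

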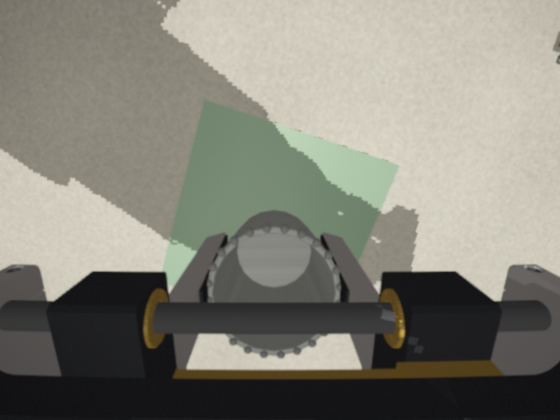

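View pics/s16.png

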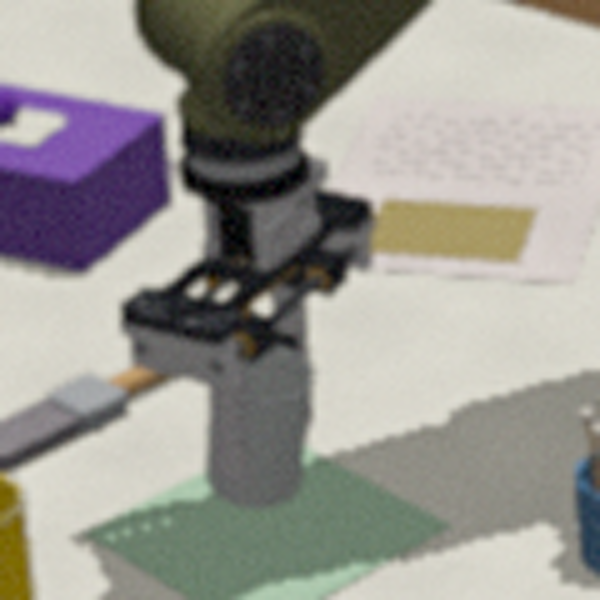

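The beaker has swung upright by itself and is empty. I'll lower it and release.

```bash
python3 -m creep '{"hand":[1,1,1,1,1,1,1,1,1],"slide":[[0.01,0,0],[0.018,0,0],[0.022,0,0],[0.024,0,0],[0.0255,0,0],[0.027,0,0],[0.027,0,0],[0.027,0,0],[0.027,0,0]],"spin":[0,0,0,0,0,0,0,0,0]}' 8 && python3 go.py .495 -.192 .036
```

```text
time_s: 19.8
ee_pos: [0.4956, -0.1926, 0.0352]
eef_rot: [0.892, 1.57, -0.47]
force: [-0.1, -0.5, -1.8]
grip_width: 0.0602
t 19.8 pos [ 0.4956 -0.1926  0.0352] yaw 11.95 q [-0.44  0.48  1.73 -0.    0.93 -0.65] grip 0.0602 F [-0.1 -0.5 -1.8]
slide [-0.0008 -0.0004 -0.0007] spin 0
```

```bash
python3 -m creep '{"hand":[1,1,1,1],"slide":[[0.001,0,0],[0.002,0,0],[0.002,0,0],[0.002,0,0]],"spin":[0,0,0,0]}' 5; python3 - <<'E'
from h import *
snap("scene","s17",(180,110,300,230),5)
E
```

```text
time_s: 20.13
ee_pos: [0.4956, -0.1926, 0.0331]
eef_rot: [0.831, 1.57, -0.531]
force: [0.1, -0.1, 1.1]
grip_width: 0.06
```

View pics/s17.png

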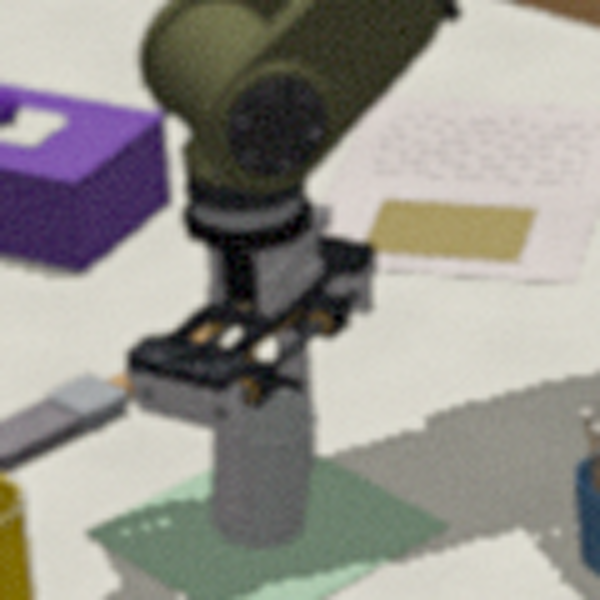

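The beaker is standing on the blotter, upright. The force reading changed from −1.8 N to +1.1 N, so the bench now carries it. I'll open and go up.

```bash
python3 -m creep '{"hand":[0.6,0.3,0,-0.5,-1,-1,-1,-1,-1,-1],"slide":[[0,0,0],[0,0,0],[0,0,0],[0,0,0],[0,0,0],[0,0,0],[0,0,0],[-0.01,0,0],[-0.03,0,0],[-0.06,0,0]],"spin":[0,0,0,0,0,0,0,0,0,0]}' 20; python3 -m creep '{"hand":[-1,-1,-1,-1],"slide":[[-0.04,0,0],[-0.08,0,0],[-0.1,0,0],[-0.1,0,0]],"spin":[0,0,0,0]}'; python3 - <<'E'
from h import *
snap("scene","s18",(180,130,300,250),5); snap("wrist","w18")
E
```

```text
time_s: 21.02
ee_pos: [0.4943, -0.192, 0.0924]
eef_rot: [-2.212, 1.567, 2.709]
force: [0.3, 0.1, 0.2]
grip_width: 0.094
time_s: 21.35
ee_pos: [0.4969, -0.1931, 0.1988]
eef_rot: [0.928, 1.562, -0.434]
force: [0.3, 0.4, 0.4]
grip_width: 0.0939
```

View pics/s18.png

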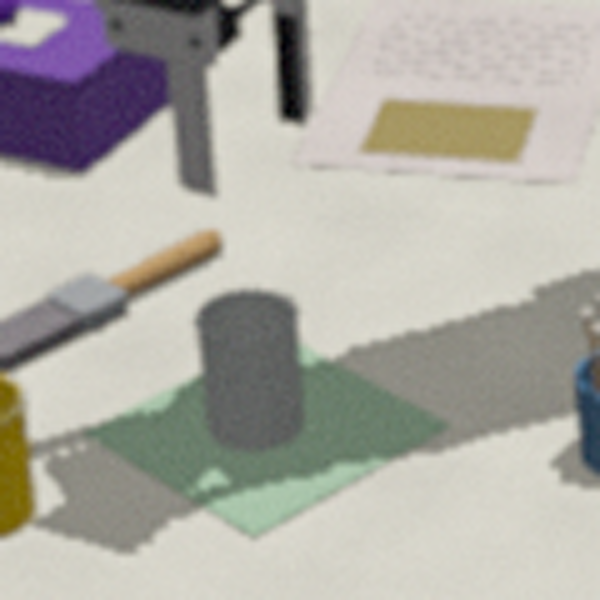

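View pics/w18.png

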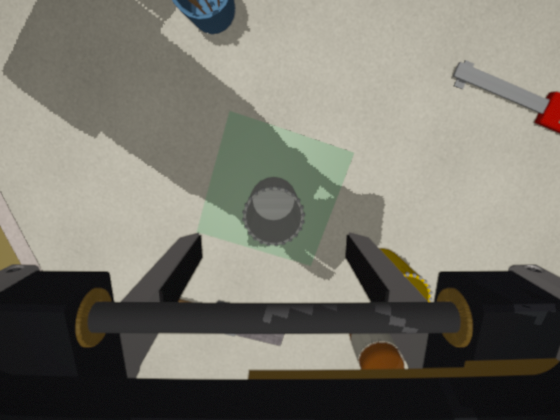

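```bash
python3 - <<'E'
from h import *
ct,cs=ctrl.calibration("top"),ctrl.calibration("scene")
for a,b in (((126,68),(308,320)),((94,62),(334,341))):
    o1,d1=ray(ct,a);o2,d2=ray(cs,b); d1/=np.linalg.norm(d1);d2/=np.linalg.norm(d2)
    A=np.c_[d1,-d2]; t=np.linalg.lstsq(A,o2-o1,rcond=None)[0]; print((o1+d1*t[0]).round(3),(o2+d2*t[1]).round(3))
print("rack corners",[at_z(ct,p,.03).round(3).tolist() for p in ((160,85),(157,113),(25,93))])
E
python3 go.py .669 .198 .17 11.7
```

```text
[0.816 0.311 0.122] [0.811 0.317 0.122]
[0.829 0.381 0.118] [0.824 0.388 0.119]
rack corners [[0.823, 0.263, 0.03], [0.752, 0.267, 0.03], [0.793, 0.574, 0.03]]
t 21.45 pos [ 0.4954 -0.1925  0.1937] yaw 11.95 q [-0.44  0.28  1.6   0.    1.27 -0.65] grip 0.0941 F [ 0.4  0.3 -1.2]
slide [ 0.0237  0.2507 -0.3461] spin 0.25
```

The beaker stands empty and upright inside the blotter. The bottle tops in the rack reach 0.122 m, below the gripper body. Now to the lid bar.

```bash
python3 -m creep '{"hand":[-1,-1,-1,-1,-1,-1,-1,-1,-1,-1,-1,-1],"slide":[[0,0.016,-0.022],[0,0.039,-0.054],[0,0.062,-0.086],[0,0.085,-0.118],[0,0.109,-0.15],[0,0.133,-0.183],[0,0.157,-0.216],[0.01,0.181,-0.249],[0.02,0.204,-0.281],[0.024,0.226,-0.311],[0.024,0.243,-0.335],[0.024,0.25,-0.346]],"spin":[0,0,0,0,0,0,0,0,0,0,0,0]}'; python3 -m creep '{"hand":[-1,-1],"slide":[[0,0,0],[0,0,0]],"spin":[0,0]}'; python3 go.py .669 .198 .066 11.7;python3 - <<'E'
from h import *
import pickle
c=ctrl.calibration("wrist"); pickle.dump(c,open("w19.pkl","wb")); snap("wrist","w19")
E
```

```text
time_s: 22.45
ee_pos: [0.668, 0.2012, 0.1659]
eef_rot: [-1.634, 1.567, -2.994]
force: [-0.4, -0.2, -0.1]
grip_width: 0.0942
time_s: 22.62
ee_pos: [0.6677, 0.1978, 0.167]
eef_rot: [-1.487, 1.568, -2.849]
force: [-1.1, -0.6, 0.3]
grip_width: 0.0942
t 22.62 pos [0.6677 0.1978 0.167 ] yaw 12.0 q [ 0.24  0.67  1.09 -0.    1.39  0.03] grip 0.0942 F [-1.1 -0.6  0.3]
slide [0.101  0.0016 0.    ] spin 0.3
```

View pics/w19.png

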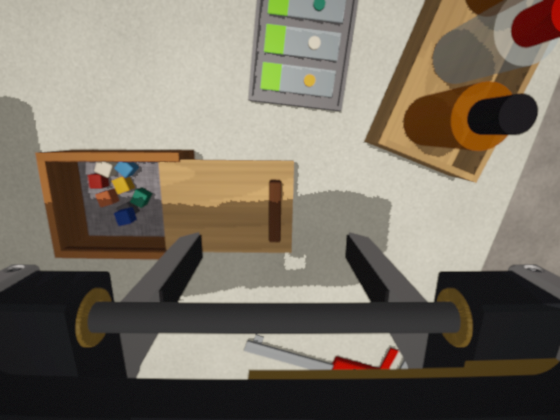

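```bash
python3 - <<'E'
from h import *
import pickle
c=pickle.load(open("w19.pkl","rb")); w=at_z(c,(275.5,210.5),.071); print(w.round(4))
b=[.5104,.1655,.2035]; d=w[:2]-b[:2]; cs,sn=np.cos(b[2]),np.sin(b[2]); print("box frame",cs*d[0]+sn*d[1],-sn*d[0]+cs*d[1])
E
python3 -m creep '{"hand":[-1,-1,-1,-1,-1,-1,-1,1,1,1,1,1],"slide":[[0.03,0.001,0],[0.06,0.001,0],[0.08,0.001,0],[0.093,0.001,0],[0.1,0.001,0],[0.1,0.001,0],[0.1,0.001,0],[0.1,0.001,0],[0.1,0.001,0],[0.1,0.001,0],[0.1,0.001,0],[0.1,0.001,0]],"spin":[0.2,0.2,0.2,0.2,0.2,0.2,0.2,0.2,0.2,0.2,0.2,0.2]}' 15; python3 -m creep '{"hand":[1,1,1,1,1,1,1,1,1,1],"slide":[[0,0,0],[0,0,0],[0,0,0],[0,0,0],[0,0,0],[0,0,0],[0,0,0],[0,0,0],[0,0,0],[0,0,0]],"spin":[0,0,0,0,0,0,0,0,0,0]}' 15; python3 go.py .669 .198 .066 11.7
```

```text
[0.6698 0.2002 0.071 ]
box frame 0.16307874513562834 0.0017754559598593678
time_s: 23.67
ee_pos: [0.6694, 0.1981, 0.0693]
eef_rot: [1.574, 1.57, 0.209]
force: [-0.3, 0.1, -0.4]
grip_width: 0.0642
time_s: 24.5
ee_pos: [0.6693, 0.198, 0.0689]
eef_rot: [-1.399, 1.571, -2.765]
force: [-0.8, -0.2, 0.1]
grip_width: 0.0118
t 24.5 pos [0.6693 0.198  0.0689] yaw 11.75 q [ 0.24  0.76  1.17 -0.    1.21  0.03] grip 0.0118 F [-0.8 -0.2  0.1]
slide [ 0.0029 -0.0003 -0.0001] spin 0.05
```

The bar is gripped (11.8 mm wide). I'll slide the lid.

```bash
python3 -m creep '{"hand":[1,1,1,1,1,1,1,1,1,1,1],"slide":[[0,-0.005,0],[0,-0.015,0],[0,-0.027,0],[0,-0.04,0],[0,-0.053,0],[0,-0.066,0],[0,-0.08,0],[0,-0.092,0],[0,-0.1,0],[0,-0.1,0],[0,-0.1,0]],"spin":[0,0,0,0,0,0,0,0,0,0,0]}' 15; python3 -m creep '{"hand":[1,1,1,1,1,1,1],"slide":[[0,-0.003,0],[0,-0.006,0],[0,-0.008,0],[0,-0.01,0],[0,-0.011,0],[0,-0.011,0],[0,-0.011,0]],"spin":[0,0,0,0,0,0,0]}' 15;python3 - <<'E'
from h import *
snap("wrist","w20"); snap("scene","s20",(270,190,390,310),5)
E
```

```text
time_s: 25.42
ee_pos: [0.5709, 0.1779, 0.0689]
eef_rot: [-2.08, 1.57, 2.838]
force: [-1.7, 2.7, -1.4]
grip_width: 0.0118
time_s: 26.0
ee_pos: [0.5607, 0.1757, 0.0689]
eef_rot: [2.989, 1.57, 1.623]
force: [-1.7, 5.3, -0.6]
grip_width: 0.0115
```

View pics/w20.png

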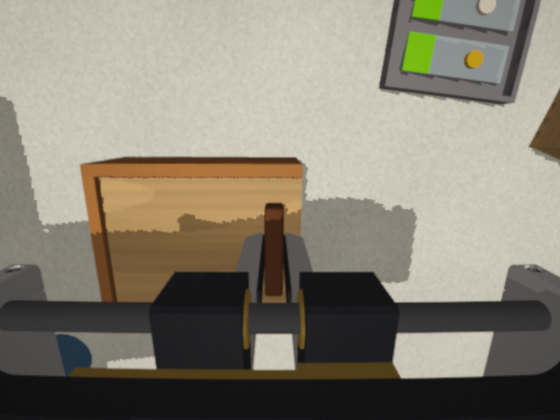

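View pics/s20.png

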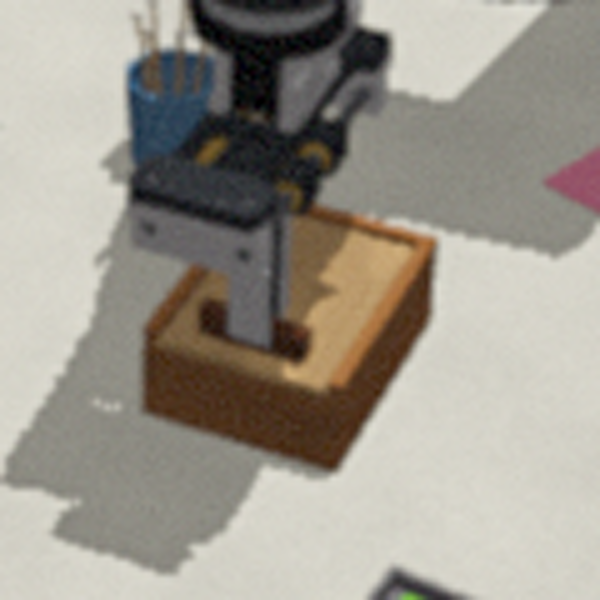

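```bash
python3 -m creep '{"hand":[1,1,1,1],"slide":[[0,-0.001,0],[0,-0.002,0],[0,-0.002,0],[0,-0.002,0]],"spin":[0,0,0,0]}' 15; python3 -m creep '{"hand":[1,1,1,1],"slide":[[0,-0.001,0],[0,-0.002,0],[0,-0.002,0],[0,-0.002,0]],"spin":[0,0,0,0]}' 15;python3 - <<'E'
from h import *
snap("wrist","w21",(80,140,320,310),3.3)
E
```

```text
time_s: 26.43
ee_pos: [0.5601, 0.1756, 0.0691]
eef_rot: [1.737, 1.567, 0.371]
force: [9.7, 7.5, -7.4]
grip_width: 0.012
time_s: 26.77
ee_pos: [0.5598, 0.1755, 0.0692]
eef_rot: [1.661, 1.562, 0.295]
force: [23.3, 10.4, -16.5]
grip_width: 0.0121
```

View pics/w21.png

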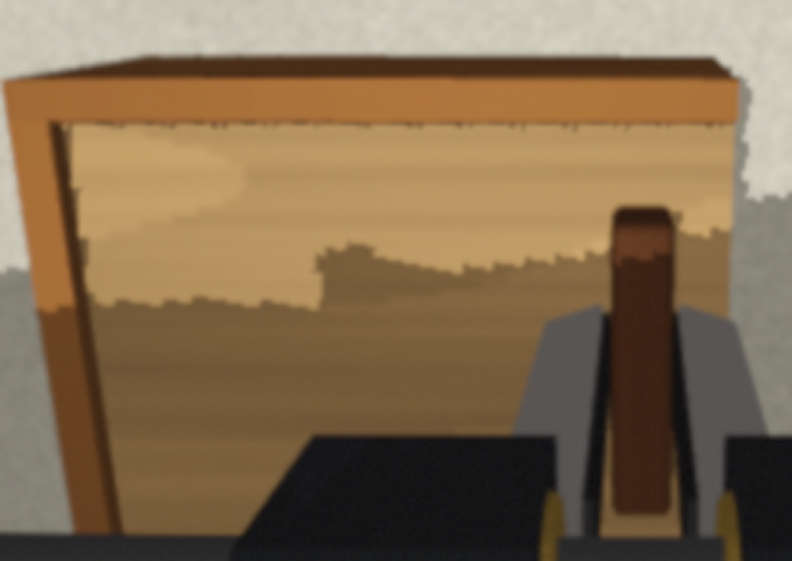

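The force rose to 23 N with no further travel, so the lid is against the near end, and the picture shows no gap. I'll open and withdraw.

```bash
python3 -m creep '{"hand":[0.9,0.7,0.6,0.6,0.6,0.6,0.6,0.6],"slide":[[0,0,0],[0,0.002,0],[0,0.003,0],[0,0.003,0],[-0.01,0.003,0],[-0.04,0.003,0],[-0.08,0.003,0],[-0.12,0.003,0]],"spin":[0,0,0,0,0,0,0,0]}' 15; python3 -m creep '{"hand":[0.6,0.6,0.6,0.6,0.6,0.6,0.6,0.6],"slide":[[-0.03,0,-0.02],[-0.05,0,-0.06],[-0.06,0,-0.1],[-0.06,0,-0.14],[-0.06,0,-0.18],[-0.06,0,-0.21],[-0.06,0,-0.21],[-0.06,0,-0.21]],"spin":[0,0,0,0,0,0,0,0]}'; python3 - <<'E'
from h import *
snap("scene","s22"); snap("top","t22"); 
im=cv2.imread("pics/s22.png"); save(im,"s22z",(180,170,380,310),4); im=cv2.imread("pics/t22.png"); save(im,"t22z",(150,100,460,300),2.5)
E
```

```text
time_s: 27.48
ee_pos: [0.559, 0.1749, 0.1908]
eef_rot: [-1.377, 1.569, -2.742]
force: [0.5, 0.3, -0.0]
grip_width: 0.0187
time_s: 28.15
ee_pos: [0.5162, 0.3818, 0.2493]
eef_rot: [-0.223, 1.571, -1.587]
force: [-0.7, -0.9, -0.0]
grip_width: 0.0187
```

View pics/s22z.png

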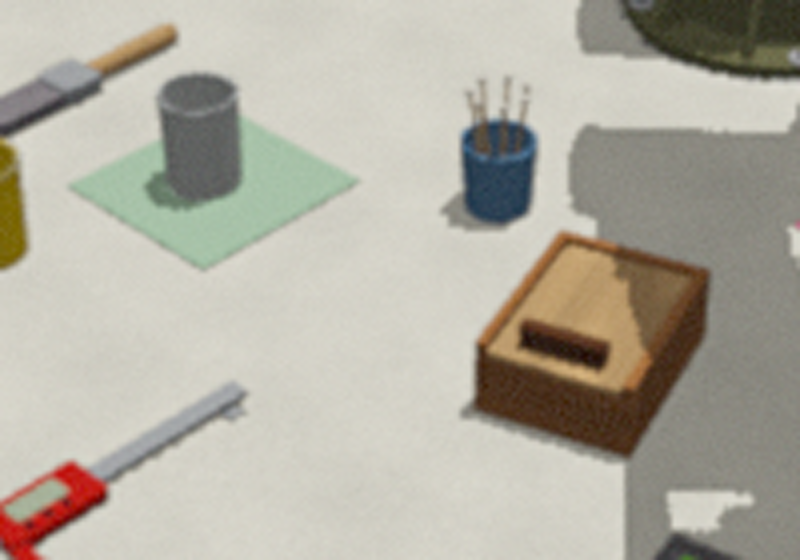

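View pics/t22z.png

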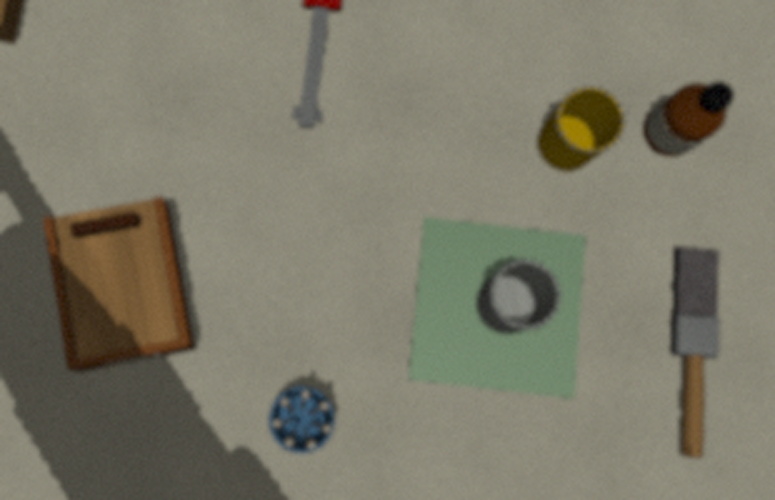

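Final views: the beaker stands upright and empty, its foot wholly inside the blotter (blotter columns 413–580, foot to about 540 in the top crop). The lid is flush with no gap, and the other things on the bench look undisturbed. Handing in.

```bash
python3 -c "
from station import ctrl
print(ctrl.hand_in()); print(ctrl.get_obs()['time_s'])"
```

```text
the job is handed in; nothing more can be done
None
the job is handed in; nothing more can be done
```

The job is done and handed in at about 28 s of the 64 s allowed. All eight tesserae are in the box, the empty beaker is upright on the green blotter, and the lid is shut.

- **Pour:** The tool can't tilt, so I turned the beaker in the grip by drawing its side over the box's side wall until the mouth pointed slightly downwards (about 105°). That was not steep enough for the pieces to slide out alone, so I shook the beaker gently along its axis, with the mouth held inside the box below its rim.
- **Pieces:** Before the lid moved, I counted eight in the box. The grey one lies under the dark blue one and only its edge showed. I judged that pair about 42 mm high against the lid's 48 mm underside, and the lid slid freely over it.
- **Beaker:** With the grip eased it swung upright by itself. The last views show it wholly on the blotter and empty, about 5 mm from where it first stood.
- **Lid:** It stopped against the near end with no visible gap; the force rose to about 23 N with no further travel.
- **Forces:** The highest reading I saw was about 30 N, at the lid stop. Near full tilt it rose to 14 N, probably the beaker's foot touching the gripper body, so I backed off. I only read forces between moves, so short peaks while shaking were not seen.
- **Disagreement:** The top camera's positions were 5–7 mm off the wrist camera's, so I used the wrist camera's.

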